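# Dress the scion exchange stall

## Robot

A 7-joint arm with a two-finger parallel gripper is mounted at the origin on the work surface. World frame = base frame: x ahead of the robot, y to its left, z up, the work surface at z = 0. Lengths are in mm, angles in rad, forces in N, time in s.
With the tool pointing down it reaches from about 425 to 825 mm from the base axis. Payload 3.6 kg.
Tool frame: the origin (TCP) lies at the very end of the fingers, on their centre line; the grasp point (between the pads) lies env.pinch_z behind it (env.pinch_z is the distance from the TCP to the grasp point, in mm); z points along the fingers, y is the line along which they close (so a half turn about z gives the same grasp; the last joint's range is limited). The gripper opens to 85 mm and grips with 20 to 120 N. Pads are 22 mm wide; open, the fingers measure 114 mm over their backs; the gripper's body (76 mm by 85 mm) begins 54 mm behind the grasp point. The pads swing forward as they close: fully open they stand 13 mm farther back than shut.
Start: joints at [1.171, 0.615, -0.013, 1.423, 0.008, 1.103, -0.04], TCP at [237.36, -605.081, 231.297] pointing down, gripper open.
Joint ranges: [-3.12, 3.12], [-0.3, 2.06], [-1.34, 1.32], [0.26, 2.42], [-1.36, 4.5], [0.01, 1.98], [-2.84, 2.84]. Speed limits (rad/s): [2.79, 2.79, 3.14, 3.14, 3.14, 3.14, 3.14].

## Interface

Orientations are given as a unit quaternion [x, y, z, w].
In Python, from station import observe, grab_frame, get_calibration, env gives the robot as it stands.
- The arm moves only by the tool servo_tool, never from a script. Its argument "steps" is a list of rows, each an object with "slide": the shift along the world's x, y, z in mm, a list of three; "angular": the turn, a rotation vector about the world's x, y, z in degrees, a list of three; "jaw": the gripper's target within -1 to 1 (fully open at 1, half-way at 0, shut at -1). A call has 1 to 8 rows; each row shifts and turns the commanded pose from where the row before left it; what a row does not reach is not made up. A row lasts 1/8 s, in which the tool goes at most 62.5 mm and 10.7 degrees, less where a joint would pass 70% of its speed; a pose out of reach is approached as far as the arm can. A call is refused whole if a number of a shift passes 62.5 or a number of a turn 10.7, either way. A call with a gripper value outside its range is refused whole. The fingers move at their own pace and stop on an object; "squeeze" is the grip in N (left out, the last holds). Time passes only in rows, so rows that do not move let the fingers close. It gives the time, the measured TCP pose, the force, the opening and the grip force at its end, in the units of the state.
- observe(): the state, without advancing time (a new reading comes with each control period).
- grab_frame(name): name is "scene" or "top" or "wrist"; returns the picture (420x560x3 uint8, red, green, blue); there is no depth.
- get_calibration(name): a dict with "K" (3x3 intrinsics, pixels), "extrinsics" (4x4, takes a point from world to camera coordinates); the wrist camera has in their place "T_tool_cam" (4x4, takes a point from camera to tool coordinates, whose origin is the TCP and whose axes are the flange's). Camera axes: x right, y down, z forward; pixel columns grow to the right and rows downward; lengths in mm; the calibration is good to about 2 mm. The wrist camera is an equidistant fisheye: a pixel r from the principal point sees the ray r / f radians off the axis. A picture is of the moment at which its call begins: read the wrist's pose just before it. get_calibration takes no time and is no camera call.
- env.sign_off(): hands the job in; it is judged then, once.
The state is a dict: "t": time; "qpos": joint angles; "qd": joint speeds; "effort": joint torques, N m; "ee_pos": TCP position; "eef_rot": TCP orientation; "ft_force": force on the tool from outside, world axes, zero at the start; "ft_torque": the same for the moment, N m; "opening": finger opening in mm; "grip_force": force on a finger pad.
Only numpy, scipy, OpenCV 4.12 (cv2) and the standard library are available. Lean on these libraries where they do the work, as an engineer would, in place of code of your own. Each camera call takes 0.05 s, during which the arm holds its last target. There are 200 camera calls.

## Task

Set up the stall for the visitors, who come to the far side of the table: hang every plywood scion holder standing on the table on a screw of its own on the display rail, pocket towards the visitors, screw head through the keyhole and the holder slid down until the screw is fully home in the narrow slot, and stand a bundle of scions from the stand upright in the pocket of each. Also take the picture board out of its slotted block and lean it, picture towards the visitors, against the middle of the front of the fruit crate: foot on the table, back tilted onto the crate's top edge, square to it. Do not tip over the mug, the jar or the bottle.

Things in the scene. Friction and masses are not known exactly. Their poses are not given: they have to be found in the camera images.
- rail: Wooden display rail, fixed: an upright panel 18 thick (x) by 380 long (y) by 90 high (z), spanning heights 80 to 170, on two posts behind it (-x side) with small feet. Origin on the table under the panel's middle; x axis = the way its screws point (the visitors' side, away from the robot), y along the panel, z up.
- screw0 (a point): Steel screw in the rail's front face at height 150, 130 between neighbours (screw0 at rail y -130, screw1 at 0, screw2 at +130). Shank diameter 7, head diameter 18 and 4 thick; the free gap between panel face and head is 13. The point is on the shank's axis, 6.5 in front of the panel face, so the head runs from 6.5 to 10.5 mm ahead of it; the panel's top is 20 above it. Axes as the rail.
- screw1 (a point): Steel screw in the rail's front face at height 150, 130 between neighbours (screw0 at rail y -130, screw1 at 0, screw2 at +130). Shank diameter 7, head diameter 18 and 4 thick; the free gap between panel face and head is 13. The point is on the shank's axis, 6.5 in front of the panel face, so the head runs from 6.5 to 10.5 mm ahead of it; the panel's top is 20 above it. Axes as the rail.
- screw2 (a point): Steel screw in the rail's front face at height 150, 130 between neighbours (screw0 at rail y -130, screw1 at 0, screw2 at +130). Shank diameter 7, head diameter 18 and 4 thick; the free gap between panel face and head is 13. The point is on the shank's axis, 6.5 in front of the panel face, so the head runs from 6.5 to 10.5 mm ahead of it; the panel's top is 20 above it. Axes as the rail.
- holder0_mid (a point): Plywood scion holder 0 (may be absent), 0.22 kg, free-standing: upright keyhole plate 8 thick (x), 90 wide (y), 170 high (z), on its front (+x) an open pocket 54 wide, 49 deep, 66 high (floor 10, walls 4, inside 45 by 46), 1 dark apple(s) on it. The point is the plate's centre (85 above the underside); x = the way the pocket faces, y across, z up. Grip the plain top 55 mm.
- holder0_seat (a point): Point in the mid-plane of holder 0's plate where the screw's axis lies when fully home: 111.5 above the underside, middle of the width. Keyhole through the plate: wide opening 30 by 30 (62 to 92 above the underside, centre 77; upper corners cut at 45 degrees, leading into the slot), then a slot 11 wide up to 115. Axes as the holder.
- holder1_mid (a point): Plywood scion holder 1 (may be absent), 0.22 kg, free-standing: upright keyhole plate 8 thick (x), 90 wide (y), 170 high (z), on its front (+x) an open pocket 54 wide, 49 deep, 66 high (floor 10, walls 4, inside 45 by 46), 2 dark apple(s) on it. The point is the plate's centre (85 above the underside); x = the way the pocket faces, y across, z up. Grip the plain top 55 mm.
- holder1_seat (a point): Point in the mid-plane of holder 1's plate where the screw's axis lies when fully home: 111.5 above the underside, middle of the width. Keyhole through the plate: wide opening 30 by 30 (62 to 92 above the underside, centre 77; upper corners cut at 45 degrees, leading into the slot), then a slot 11 wide up to 115. Axes as the holder.
- holder2_mid (a point): Plywood scion holder 2 (may be absent), 0.22 kg, free-standing: upright keyhole plate 8 thick (x), 90 wide (y), 170 high (z), on its front (+x) an open pocket 54 wide, 49 deep, 66 high (floor 10, walls 4, inside 45 by 46), 3 dark apple(s) on it. The point is the plate's centre (85 above the underside); x = the way the pocket faces, y across, z up. Grip the plain top 55 mm.
- holder2_seat (a point): Point in the mid-plane of holder 2's plate where the screw's axis lies when fully home: 111.5 above the underside, middle of the width. Keyhole through the plate: wide opening 30 by 30 (62 to 92 above the underside, centre 77; upper corners cut at 45 degrees, leading into the slot), then a slot 11 wide up to 115. Axes as the holder.
- bundle0_mid (a point): Tied bundle 0 of straight scions: an upright brown round stick bundle of diameter 28, 165 long, 0.09 kg, standing in a hole of the stand at the start, foot 10 above the table. The point is its centre, 82.5 from either end; z along it, up. Grip it near its upper end, so that the hand clears the plate when it is put in a pocket.
- bundle1_mid (a point): Tied bundle 1 of straight scions: an upright brown round stick bundle of diameter 28, 165 long, 0.09 kg, standing in a hole of the stand at the start, foot 10 above the table. The point is its centre, 82.5 from either end; z along it, up. Grip it near its upper end, so that the hand clears the plate when it is put in a pocket.
- bundle2_mid (a point): Tied bundle 2 of straight scions: an upright brown round stick bundle of diameter 28, 165 long, 0.09 kg, standing in a hole of the stand at the start, foot 10 above the table. The point is its centre, 82.5 from either end; z along it, up. Grip it near its upper end, so that the hand clears the plate when it is put in a pocket.
- stand: Fixed wooden stand, 200 (x) by 55 (y), 50 high, with three holes 35 wide and 40 deep in a row along x, 65 apart, for the bundles. Origin under its middle.
- board_mid (a point): Picture board: flat slab 10 thick (x) by 140 wide (y) by 190 high (z), 0.2 kg, wooden edges; its front (+x) face is dark with two round fruits, the back is plain wood. It starts upright (slightly loose) in the slot of the block, front away from the robot, its underside 10 above the table. The point is its centre; z runs up the board.
- block: Fixed wooden block 70 (x) by 170 (y), 55 high, with a slot 13 wide along y, 45 deep, in its top, that the board starts in. Origin under its middle.
- crate_edge (a point): Middle of the front top edge of a fixed open wooden fruit crate, 140 (x) by 200 (y), 120 high, which stands on the table behind this point (-x). x points out of its front to the visitors' side (away from the robot), y along the front, z up.
- mug: White mug standing on the table, radius 40, height 90; a bystander. Origin at its underside.
- waxjar: Jar of grafting wax, radius 34, height 70; a bystander. Origin at its underside.
- spray: Bottle, radius 34, height 170; a bystander. Origin at its underside.
Mind the look-alikes: they are no part of the job. What is shaped like the part that bears board_mid but red or yellow is not meant.

How it is judged:
By the outcome, as a careful person would: the job done as asked, in the order asked, and still so for the second after the job is handed in, with the robot touching nothing.
Of holder0, holder1, holder2 only 2 to 3 are there at a start; the rules pass over those that are not, and their reading is None.
At some moment in a run one of holder0, holder1, holder2 may be knocked a few centimetres aside while the robot is not near it.
It also fails if it takes over 210 s, if anything falls off the work surface, if the arm or the gripper's body presses on something with over 40 N, if the wrist force passes 120 N, or if a joint passes its speed limit or range.

## Working session

There is one attempt and no reset: what is moved stays moved. The work goes in short steps, Python scripts to look and compute and a tool call to move; the robot and the scene stay as the last step left them, time stands still between calls to the robot, and variables do not carry over. Pictures are saved under pics/ and viewed, at most 14 in all, crops included, and the job is handed in when it is done.

Besides the shell and the picture viewer there is one more tool, called after "Call:" as name([rows], argument=value, ...), one row to a line, values as JSON. servo_tool: Moves the arm, as the interface text tells. Its arguments: {"type":"object","properties":{"steps":{"type":"array"},"squeeze":{"type":"number"}},"required":["steps"]}

```bash
ls; mkdir -p pics; python3 - <<'E'
from station import observe, grab_frame, get_calibration, env
import cv2,numpy as np
np.set_printoptions(precision=4,suppress=True)
for n in("scene","top"):
    im=grab_frame(n); cv2.imwrite(f"pics/{n}0.png",cv2.resize(im[:,:,::-1],(784,588),interpolation=cv2.INTER_CUBIC)); np.save(f"pics/{n}0.npy",im)
    c=get_calibration(n);print(n,c)
print(get_calibration("wrist"),observe(),env.pinch_z)
E
```

```text
pics
scene {'K': array([[440.8586,   0.    , 284.0215],
       [  0.    , 440.8586, 208.1192],
       [  0.    ,   0.    ,   1.    ]]), 'extrinsics': array([[  -0.6971,    0.7169,    0.007 ,  306.1421],
       [   0.5056,    0.4985,   -0.7042, -134.1448],
       [  -0.5083,   -0.4874,   -0.71  , 1548.8866],
       [   0.    ,    0.    ,    0.    ,    1.    ]])}
top {'K': array([[541.6632,   0.    , 276.9902],
       [  0.    , 541.6632, 216.5983],
       [  0.    ,   0.    ,   1.    ]]), 'extrinsics': array([[  -0.0039,   -0.9999,    0.0146,  -45.9484],
       [  -0.9943,    0.0023,   -0.1067,  474.7834],
       [   0.1067,   -0.015 ,   -0.9942, 1623.2612],
       [   0.    ,    0.    ,    0.    ,    1.    ]])}
{'K': array([[325.1923,   0.    , 280.2976],
       [  0.    , 325.1923, 207.8192],
       [  0.    ,   0.    ,   1.    ]]), 'T_tool_cam': array([[  -0.0009,   -0.9601,   -0.2798,   72.8206],
       [   1.    ,   -0.0009,   -0.0004,   -0.1847],
       [   0.0001,   -0.2798,    0.9601, -141.6015],
       [   0.    ,    0.    ,    0.    ,    1.    ]])} {'t': 0.1, 'qpos': array([ 1.1705,  0.6159, -0.0126,  1.4248,  0.0081,  1.1034, -0.0404]), 'qd': array([ 0.001 , -0.0027, -0.0023, -0.0039, -0.0001, -0.0002,  0.0011]), 'effort': array([  0.0015, -47.038 ,   0.26  , -17.1569,   0.01  ,   0.0059,
         0.    ]), 'ee_pos': array([ 237.1152, -604.4471,  230.2253]), 'eef_rot': array([ 0.9826,  0.1859, -0.0002, -0.0012]), 'ft_force': array([-0.1919,  0.1567, -0.6223]), 'ft_torque': array([0.0025, 0.0062, 0.0067]), 'grip_force': 0.0, 'opening': 85.50908044720696} 18.700000000000003
```

View pics/scene0.png

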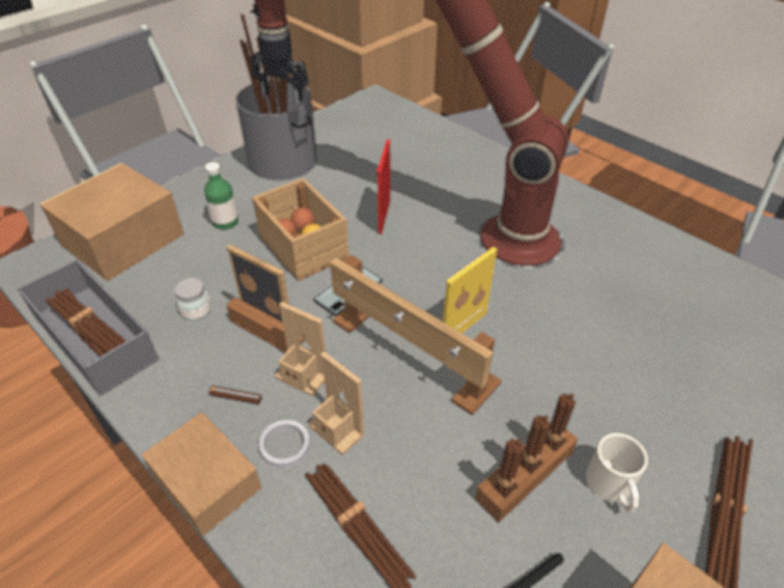

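View pics/top0.png

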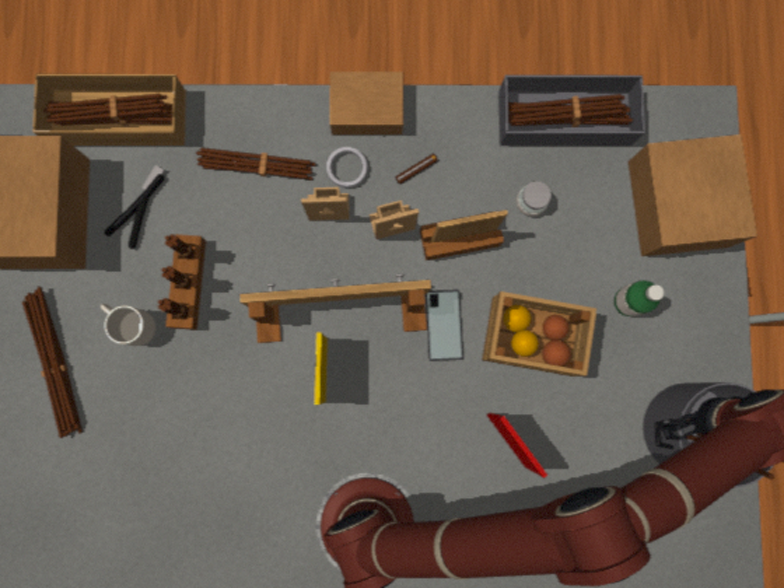

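The scene shows two holders (scene view ~(302,345) and (338,400); top view ~(327,205) and (395,220)), both with pockets away from the robot. The rail runs from (242,297) to (431,287) in the top view, with screws at about (270,287), (335,281) and (400,277). The stand with 3 bundles is at (183,280), the crate at (540,335).

Board candidates: the dark board with two fruits in the block at top (463,228) / scene (257,285), yellow at top (320,368), and red at top (517,445). The dark one fits, since it is in the slotted block. I'll confirm it in the crop.

```bash
cat > h.py <<'E'
from station import observe, grab_frame, get_calibration, env
import cv2,numpy as np
from scipy.spatial.transform import Rotation as R
np.set_printoptions(precision=2,suppress=True)
def ray(name,px,pose=None):
    """px in original pixels -> origin, direction (world). pose=(pos,quat) for the wrist"""
    c=get_calibration(name);K=c["K"];p=np.array(px,float)
    a=(p-K[:2,2])/[K[0,0],K[1,1]]
    if name!="wrist":
        E=c["extrinsics"];return -E[:3,:3].T@E[:3,3],E[:3,:3].T@np.r_[a,1]
    r=np.hypot(*a);d=np.r_[a/max(r,1e-9)*np.sin(r),np.cos(r)]
    T=c["T_tool_cam"];Q=R.from_quat(pose[1]).as_matrix()
    return Q@T[:3,3]+pose[0],Q@T[:3,:3]@d
def onz(name,px,z,pose=None):
    o,d=ray(name,px,pose);return o+d*(z-o[2])/d[2]
def tri(*rays):
    A=0;b=0
    for o,d in rays:
        d=d/np.linalg.norm(d);P=np.eye(3)-np.outer(d,d);A=A+P;b=b+P@o
    return np.linalg.solve(A,b)
def proj(name,X,pose=None):
    c=get_calibration(name);K=c["K"]
    if name!="wrist":
        E=c["extrinsics"];q=E[:3,:3]@X+E[:3,3];return K[:2,:2].diagonal()*q[:2]/q[2]+K[:2,2]
    T=c["T_tool_cam"];Q=R.from_quat(pose[1]).as_matrix();q=T[:3,:3].T@(Q.T@(np.array(X)-pose[0])-T[:3,3])
    t=np.arctan2(np.hypot(*q[:2]),q[2]);return K[:2,2]+325.1923*t*q[:2]/np.hypot(*q[:2])
def crop(im,x0,y0,x1,y1,s,f):
    c=cv2.resize(im[y0:y1,x0:x1,::-1],None,fx=s,fy=s,interpolation=cv2.INTER_CUBIC)
    for x in range(-(-x0//20)*20,x1,20):
        cv2.putText(c,str(x),(int((x-x0)*s),10),0,.35,(255,0,255),1);cv2.line(c,(int((x-x0+.5)*s),12),(int((x-x0+.5)*s),17),(255,0,255),1)
    for y in range(-(-y0//20)*20,y1,20):
        cv2.putText(c,str(y),(0,int((y-y0+.5)*s)+4),0,.35,(255,0,255),1);cv2.line(c,(24,int((y-y0+.5)*s)),(30,int((y-y0+.5)*s)),(255,0,255),1)
    cv2.imwrite("pics/"+f,c)
def wrist(f):
    o=observe();im=grab_frame("wrist");np.save("pics/"+f+".npy",im);np.save("pics/"+f+"_p.npy",np.r_[o["ee_pos"],o["eef_rot"]])
    return im,(o["ee_pos"],o["eef_rot"])
def load(f):
    p=np.load("pics/"+f+"_p.npy");return np.load("pics/"+f+".npy"),(p[:3],p[3:])
E
python3 - <<'E'
from h import *
t=np.load("pics/top0.npy");s=np.load("pics/scene0.npy")
crop(t,165,120,435,275,2.9,"ct.png");crop(s,150,130,370,300,3.5,"cs.png")
E
```

```text
(no output)
```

View pics/ct.png

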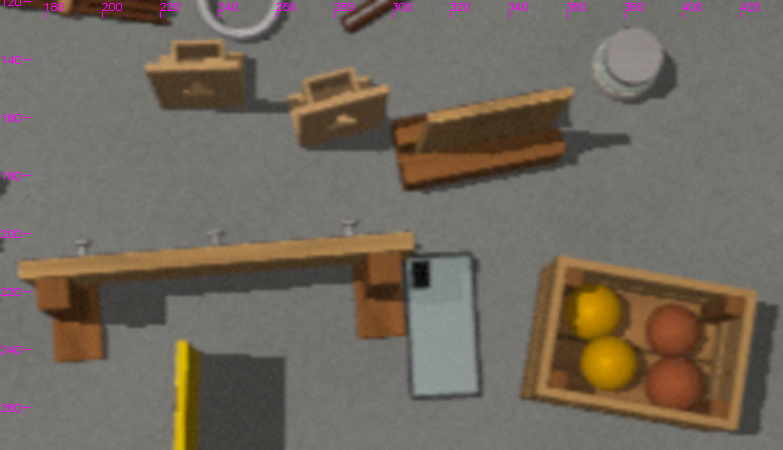

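View pics/cs.png

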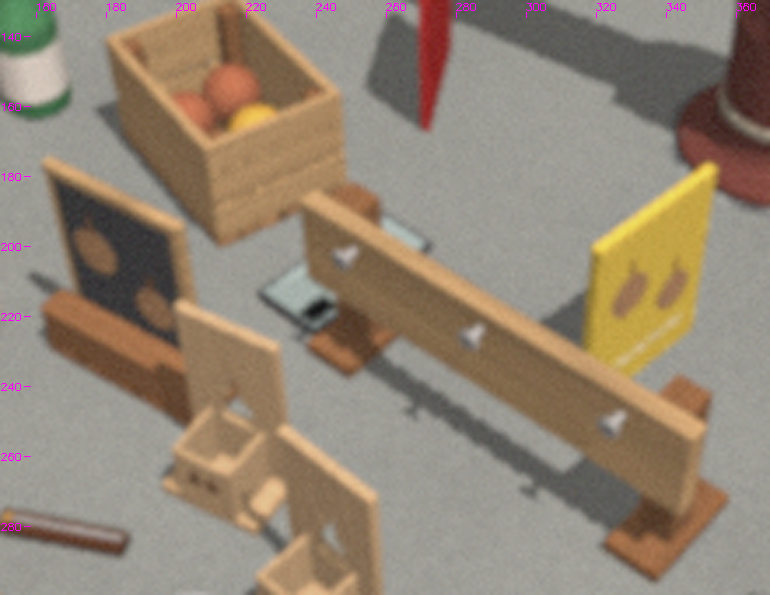

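The crops confirm that the board in the block is the meant one: dark face, two fruits, scene ~(183,205). Holder A (scene 240,275) and holder B (scene 213,230, two apples) both face the visitors. Screw heads are at top (193.6,203.8), (239,200.3), (285.3,197.2) and scene (248.6,203.1), (284.9,225.7), (324.9,251.1).

```bash
python3 - <<'E'
from h import *
ct=lambda x,y:(165+x/2.9-.5+.5/2.9,120+y/2.9-.5+.5/2.9)
cs=lambda x,y:(150+x/3.5-.4,130+y/3.5-.4)
S=[tri(ray("top",ct(*a)),ray("scene",cs(*b))) for a,b in zip([(83,243),(215,233),(349,224)],[(612,424),(472,335),(345,256)])]
print("screw heads",*S)
for n,a,b,z in [("rail front top",(18,263),(412,233),170),("A top front",(147,65),(244,54),170),("A top back",(148,73),(244,63),170),("B front",(289,107),(387,86),170),("B back",(291,117),(388,95),170),("board top",(428,120),(572,92),200),("block top back",(405,188),(563,157),55),("crate front",(558,258),(755,292),120)]:
    P=onz("top",ct(*a),z);Q=onz("top",ct(*b),z);d=P-Q;print(n,P,Q,(P+Q)/2,"len",np.hypot(*d[:2]),"yaw of +x",np.degrees(np.arctan2(-d[0],d[1])))
print("board tri",tri(ray("top",ct(428,120)),ray("scene",cs(185,228))),tri(ray("top",ct(572,90)),ray("scene",cs(43,158))))
v=lambda x,y:(x/1.4-.4,y/1.4-.4)
for p in [(178,240),(178,274),(175,305)]: print("bundle",onz("top",v(*p),172))
print("stand corners",[onz("top",v(*p),50) for p in [(170,236),(203,236),(193,328),(165,327)]])
print("mug",onz("top",v(124,322),90),"jar",onz("top",v(536,192),70),"spray",onz("top",v(655,293),170))
E
```

```text
screw heads [497.24 191.58 152.08] [506.71  63.12 154.47] [515.46 -67.08 153.33]
rail front top [477.23 248.83 170.  ] [ 505.45 -128.4   170.  ] [491.34  60.22 170.  ] len 378.28140837620276 yaw of +x 4.278735776999199
A top front [670.39 127.31 170.  ] [681.28  33.29 170.  ] [675.84  80.3  170.  ] len 94.64851406834887 yaw of +x 6.604452303686339
A top back [662.47 126.28 170.  ] [672.35  33.28 170.  ] [667.41  79.78 170.  ] len 93.52477731990396 yaw of +x 6.0611928875942835
B front [628.83 -10.35 170.  ] [ 649.51 -105.51  170.  ] [639.17 -57.93 170.  ] len 97.37926770674181 yaw of +x 12.266043408344405
B back [618.97 -12.27 170.  ] [ 640.61 -106.41  170.  ] [629.79 -59.34 170.  ] len 96.58915853102239 yaw of +x 12.946443484242756
board top [ 609.55 -142.54  200.  ] [ 636.56 -280.18  200.  ] [ 623.06 -211.36  200.  ] len 140.26006501529946 yaw of +x 11.105664778525227
block top back [ 568.52 -129.71   55.  ] [ 600.98 -294.82   55.  ] [ 584.75 -212.26   55.  ] len 168.27426957602563 yaw of +x 11.122432307264654
crate front [ 487.04 -276.82  120.  ] [ 452.63 -472.15  120.  ] [ 469.83 -374.48  120.  ] len 198.34308786903912 yaw of +x -9.991670229289507
board tri [ 608.66 -141.42  197.09] [ 638.09 -279.88  200.6 ]
bundle [587.63 372.99 172.  ]
bundle [519.28 371.24 172.  ]
bundle [457.54 375.55 172.  ]
stand corners [array([620.  , 422.71,  50.  ]), array([619.93, 351.88,  50.  ]), array([421.23, 368.68,  50.  ]), array([423.53, 428.05,  50.  ])]
mug [431.07 501.82  90.  ] jar [ 711.58 -366.11   70.  ] spray [ 479.59 -577.8   170.  ]
```

Call:
servo_tool([
  {"slide":[22,39,8],"angular":[0,0,5],"jaw":1},
  {"slide":[22,39,8],"angular":[0,0,5],"jaw":1},
  {"slide":[22,39,8],"angular":[0,0,5],"jaw":1},
  {"slide":[22,39,8],"angular":[0,0,5],"jaw":1},
  {"slide":[22,39,8],"angular":[0,0,5],"jaw":1},
  {"slide":[22,39,8],"angular":[0,0,5],"jaw":1},
  {"slide":[22,39,8],"angular":[0,0,5],"jaw":1},
  {"slide":[22,39,8],"angular":[0,0,5],"jaw":1},
])

```text
t: 1.1
ee_pos: [413.6, -291.6, 295.2]
eef_rot: [0.859, 0.512, -0.0, -0.0]
ft_force: [0.2, 0.4, 0.4]
opening: 85.1
grip_force: 0.0
```

Call:
servo_tool([
  {"slide":[22,39,5],"angular":[0,0,5],"jaw":1},
  {"slide":[22,39,5],"angular":[0,0,5],"jaw":1},
  {"slide":[22,39,5],"angular":[0,0,5],"jaw":1},
  {"slide":[22,39,5],"angular":[0,0,5],"jaw":1},
  {"slide":[22,39,5],"angular":[0,0,5],"jaw":1},
  {"slide":[22,39,5],"angular":[0,0,5],"jaw":1},
  {"slide":[22,39,5],"angular":[0,0,1],"jaw":1},
  {"slide":[0,0,0],"angular":[0,0,0],"jaw":1},
])

```text
t: 2.1
ee_pos: [568.1, -15.0, 330.1]
eef_rot: [0.689, 0.725, 0.001, -0.001]
ft_force: [-0.9, -0.3, -0.2]
opening: 85.2
grip_force: 0.0
```

```bash
python3 - <<'E'
from h import *
im,p=wrist("w1");print(p,observe()["qpos"])
cv2.imwrite("pics/w1.png",cv2.resize(im[:,:,::-1],None,fx=1.4,fy=1.4))
E
```

```text
(array([568.09, -14.99, 330.08]), array([ 0.69,  0.72,  0.  , -0.  ])) [ 0.29  0.44 -0.46  1.5   0.2   1.25 -0.15]
```

View pics/w1.png

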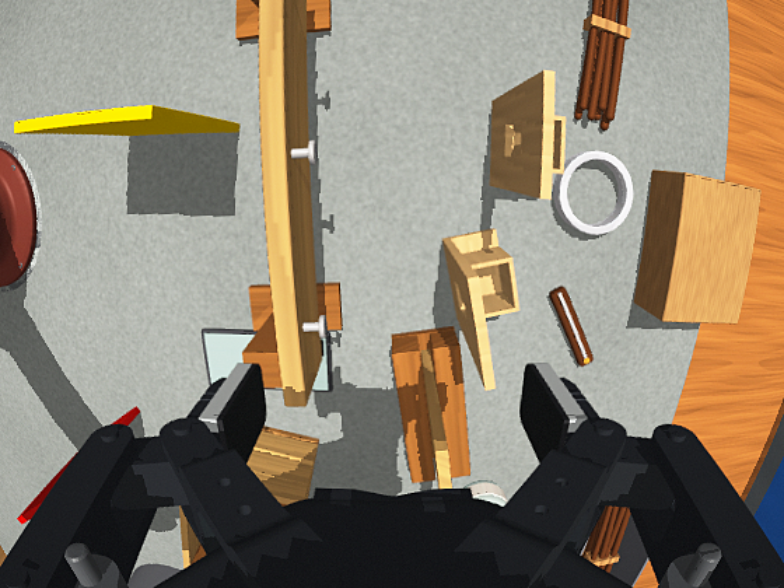

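The wrist view shows the holders' top edges sharply: A ~ (547,70)-(547,198) and B ~ (445,238)-(490,388) in view pixels. Screw1 is at (305,152) and screw0 at (316,328). I'll enlarge these three areas for exact pixels.

```bash
python3 - <<'E'
from h import *
im,p=load("w1")
crop(im,340,40,410,150,4,"a.png");crop(im,305,155,375,285,4,"b.png");crop(im,195,95,240,245,4,"c.png")
L=[cv2.imread(f"pics/{k}.png") for k in"abc"]
H=600;cv2.imwrite("pics/mosaic.png",np.hstack([cv2.copyMakeBorder(l,0,H-l.shape[0],0,8,0) for l in L]))
E
```

```text
(no output)
```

View pics/mosaic.png

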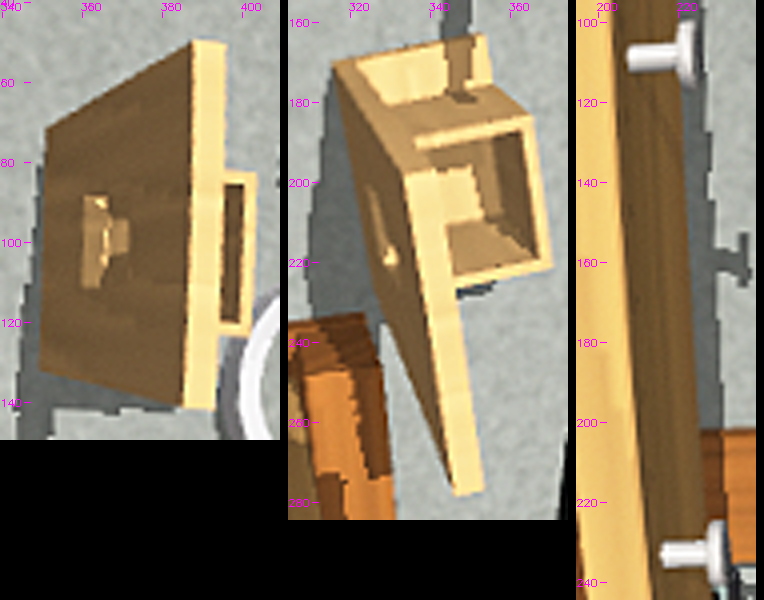

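```bash
python3 - <<'E'
from h import *
im,p=load("w1")
A=lambda x,y:(340+x/4-.4,40+y/4-.4);B=lambda x,y:(305+(x-288)/4-.4,155+y/4-.4);C=lambda x,y:(195+(x-576)/4-.4,95+y/4-.4)
w=lambda q,z:onz("wrist",q,z,p)
def rep(n,P,Q): d=P-Q;print(n,P[:2],Q[:2],"mid",((P+Q)/2)[:2],"len",np.hypot(*d[:2]),"yaw",np.degrees(np.arctan2(-d[0],d[1])))
rep("A back",w(A(193,40),170),w(A(184,405),170));rep("A front",w(A(226,43),170),w(A(215,409),170))
rep("B back",w(B(404,173),170),w(B(452,495),170));print(w(B(485,489),170))
rep("rail",w(C(611,60),170),w(C(652,598),170))
rep("screws base",w(C(628,58),150),w(C(661,555),150));rep("screw head back",w(C(680,57),150),w(C(708,553),150))
for n,i,q in(("top",0,0),):pass
rep("head",w(C(688,55),150),w(C(716,553),150))
E
```

```text
A back [664.34 130.11] [667.81  41.17] mid [666.08  85.64] len 89.00423543112358 yaw 2.2304516662560085
A front [672.77 130.7 ] [675.89  40.96] mid [674.33  85.83] len 89.79415352298776 yaw 1.9854530031066877
B back [621.4  -17.85] [ 643.67 -104.98] mid [632.54 -61.41] len 89.929287557864 yaw 14.336032150886604
[ 652.51 -103.02  170.  ]
rail [494.17  61.15] [504.55 -72.08] mid [499.36  -5.46] len 133.6344430317432 yaw 4.4560884709395046
screws base [493.77  61.99] [503.22 -67.93] mid [498.5   -2.97] len 130.25958916331228 yaw 4.161672541562889
screw head back [506.96  62.35] [516.03 -66.6 ] mid [511.5   -2.13] len 129.2708772584725 yaw 4.0239260143254
head [508.96  62.88] [518.2  -66.48] mid [513.58  -1.8 ] len 129.68308726538956 yaw 4.085477407036056
```

Call:
servo_tool([
  {"slide":[34,-23,0],"angular":[0,0,5.5],"jaw":1},
  {"slide":[34.3,-22.4,0],"angular":[0,0,5.4],"jaw":1},
  {"slide":[0,0,-40],"angular":[0,0,0],"jaw":1},
  {"slide":[0,0,-40],"angular":[0,0,0],"jaw":1},
  {"slide":[0,0,-40],"angular":[0,0,0],"jaw":1},
  {"slide":[0,0,-40],"angular":[0,0,0],"jaw":1},
  {"slide":[0,0,-33],"angular":[0,0,0],"jaw":1},
  {"slide":[0,0,0],"angular":[0,0,0],"jaw":1},
])

```text
t: 3.15
ee_pos: [632.7, -67.8, 134.1]
eef_rot: [0.621, 0.784, -0.003, -0.003]
ft_force: [-0.5, 0.3, 0.3]
opening: 85.2
grip_force: 0.0
```

Call:
servo_tool([
  {"slide":[0,0,0],"angular":[0,0,0],"jaw":-1},
  {"slide":[0,0,0],"angular":[0,0,0],"jaw":-1},
  {"slide":[0,0,0],"angular":[0,0,0],"jaw":-1},
  {"slide":[0,0,0],"angular":[0,0,0],"jaw":-1},
  {"slide":[0,0,0],"angular":[0,0,0],"jaw":-1},
  {"slide":[0,0,0],"angular":[0,0,0],"jaw":-1},
], squeeze=50)

```text
t: 3.9
ee_pos: [636.2, -65.4, 138.0]
eef_rot: [0.62, 0.784, 0.0, 0.0]
ft_force: [0.3, -0.3, 3.0]
opening: 7.4
grip_force: 50.8
```

Call:
servo_tool([
  {"slide":[0,0,25],"angular":[0,0,0],"jaw":-1},
  {"slide":[0,0,48],"angular":[0,0,0],"jaw":-1},
  {"slide":[-28,-1,0],"angular":[0,0,-4.5],"jaw":-1},
  {"slide":[-30,-1,0],"angular":[0,0,-4.6],"jaw":-1},
  {"slide":[-28,-2,0],"angular":[0,0,0],"jaw":-1},
  {"slide":[0,0,0],"angular":[0,0,0],"jaw":-1},
  {"slide":[0,0,0],"angular":[0,0,0],"jaw":-1},
])

```text
t: 4.78
ee_pos: [550.1, -69.5, 210.0]
eef_rot: [0.681, 0.733, 0.0, -0.0]
ft_force: [0.6, 1.0, -2.0]
opening: 6.7
grip_force: 50.0
```

```bash
python3 - <<'E'
from h import *
im,p=wrist("w2");print(p,observe()["opening"])
for X in [(509.6,-67.3,150),(519,-66.6,150)]: print(proj("wrist",np.array(X),p))
crop(im,160,140,400,320,3.2,"w2.png")
E
```

```text
(array([550.08, -69.53, 210.01]), array([ 0.68,  0.73,  0.  , -0.  ])) 6.8795330382031175
[217.2  219.33]
[231.21 219.36]
```

View pics/w2.png

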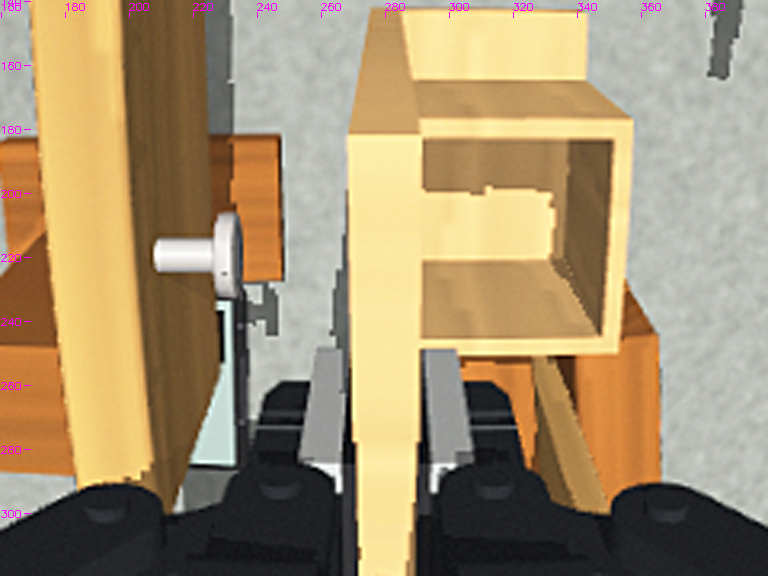

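The plate hangs straight in the jaws. The head of screw0 is at px (231,219), as predicted, and the plate's +y top end is at px (268..291,181.5). Next I compute the offset.

```bash
python3 - <<'E'
from h import *
im,p=load("w2")
C=lambda x,y:(160+x/3.2-.35,140+y/3.2-.35)
w=lambda q,z:onz("wrist",q,z,p)
print(p[1])
zt=242
a,b=w(C(347,134),zt),w(C(422,134),zt);print("top end",a,b)
c,d=w(C(632,118),138),w(C(616,353),138);print("pocket",c,d,(c+d)/2)
yw=np.radians(4.2);ey=np.array([-np.sin(yw),np.cos(yw)]);ex=np.array([np.cos(yw),np.sin(yw)])
m1=(a+b)[:2]/2-45*ey;m2=((c+d)/2)[:2]-53*ex
print("plate mid est",m1,m2,"needed to screw",[ (np.dot(np.array([509.6,-67.3])-m,ex),np.dot(np.array([509.6,-67.3])-m,ey)) for m in(m1,m2)])
E
```

```text
[ 0.68  0.73  0.   -0.  ]
top end [543.76 -20.55 242.  ] [551.8  -19.96 242.  ]
pocket [601.42 -33.97 138.  ] [605.37 -87.95 138.  ] [603.4  -60.96 138.  ]
plate mid est [551.07 -65.13] [550.54 -64.84] needed to screw [(np.float64(-41.518813174326915), np.float64(0.8776161483319049)), (np.float64(-41.00795648921085), np.float64(0.5463807771924516))]
```

Call:
servo_tool([
  {"slide":[-10,-0.6,0],"angular":[0,0,0],"jaw":-1},
  {"slide":[-10,-0.6,0],"angular":[0,0,0],"jaw":-1},
  {"slide":[-10,-0.6,0],"angular":[0,0,0],"jaw":-1},
  {"slide":[-10.3,-0.6,0],"angular":[0,0,0],"jaw":-1},
  {"slide":[0,0,0],"angular":[0,0,0],"jaw":-1},
  {"slide":[0,0,0],"angular":[0,0,0],"jaw":-1},
])

```text
t: 5.58
ee_pos: [509.7, -71.9, 210.5]
eef_rot: [0.681, 0.733, 0.0, 0.0]
ft_force: [0.0, 0.1, -1.8]
opening: 7.5
grip_force: 50.0
```

Call:
servo_tool([
  {"slide":[0,0,-5],"angular":[0,0,0],"jaw":-1},
  {"slide":[0,0,-5],"angular":[0,0,0],"jaw":-1},
  {"slide":[0,0,-4],"angular":[0,0,0],"jaw":-1},
  {"slide":[0,0,-4],"angular":[0,0,0],"jaw":-1},
  {"slide":[0,0,0],"angular":[0,0,0],"jaw":-1},
])

```text
t: 6.2
ee_pos: [509.1, -71.8, 191.9]
eef_rot: [0.681, 0.733, -0.0, -0.0]
ft_force: [-0.6, -0.4, -1.9]
opening: 6.9
grip_force: 50.0
```

Call:
servo_tool([
  {"slide":[0,0,-4],"angular":[0,0,0],"jaw":-1},
  {"slide":[0,0,-4],"angular":[0,0,0],"jaw":-1},
  {"slide":[0,0,-3],"angular":[0,0,0],"jaw":-1},
  {"slide":[0,0,-3],"angular":[0,0,0],"jaw":-1},
  {"slide":[0,0,0],"angular":[0,0,0],"jaw":-1},
])

```text
t: 6.82
ee_pos: [509.2, -71.9, 178.0]
eef_rot: [0.681, 0.733, -0.0, -0.0]
ft_force: [-0.2, 0.5, -2.2]
opening: 7.2
grip_force: 50.0
```

Call:
servo_tool([
  {"slide":[0,0,-2],"angular":[0,0,0],"jaw":-1},
  {"slide":[0,0,-0.5],"angular":[0,0,0],"jaw":-1},
  {"slide":[0,0,0],"angular":[0,0,0],"jaw":-1},
])

```text
t: 7.2
ee_pos: [509.6, -71.9, 176.2]
eef_rot: [0.681, 0.733, 0.0, 0.0]
ft_force: [-0.5, -0.6, 0.9]
opening: 7.4
grip_force: 50.6
```

Call:
servo_tool([
  {"slide":[0,0,-1],"angular":[0,0,0],"jaw":-1},
  {"slide":[0,0,0],"angular":[0,0,0],"jaw":-1},
  {"slide":[0,0,0],"angular":[0,0,0],"jaw":0.2},
  {"slide":[0,0,0],"angular":[0,0,0],"jaw":0.2},
  {"slide":[0,0,0],"angular":[0,0,0],"jaw":0.2},
  {"slide":[0,0,50],"angular":[0,0,0],"jaw":1},
  {"slide":[0,0,50],"angular":[0,0,0],"jaw":1},
  {"slide":[0,0,50],"angular":[0,0,0],"jaw":1},
])

```text
t: 8.2
ee_pos: [509.2, -71.9, 326.2]
eef_rot: [0.681, 0.733, -0.0, -0.0]
ft_force: [1.1, -0.9, 0.1]
opening: 85.6
grip_force: 0.0
```

```bash
python3 - <<'E'
from h import *
im,p=wrist("w3");print(p)
for n,X in [("A-back+",(664.3,130.1,170)),("A-back-",(667.8,41.2,170)),("B top mid",(509.6,-67.3,208.5))]: print(n,proj("wrist",np.array(X),p))
cv2.imwrite("pics/w3.png",cv2.resize(im[:,:,::-1],None,fx=1.4,fy=1.4))
E
```

```text
(array([509.16, -71.85, 326.21]), array([ 0.68,  0.73, -0.  , -0.  ]))
A-back+ [448.49  10.62]
A-back- [447.87  94.52]
B top mid [279.44 198.21]
```

View pics/w3.png

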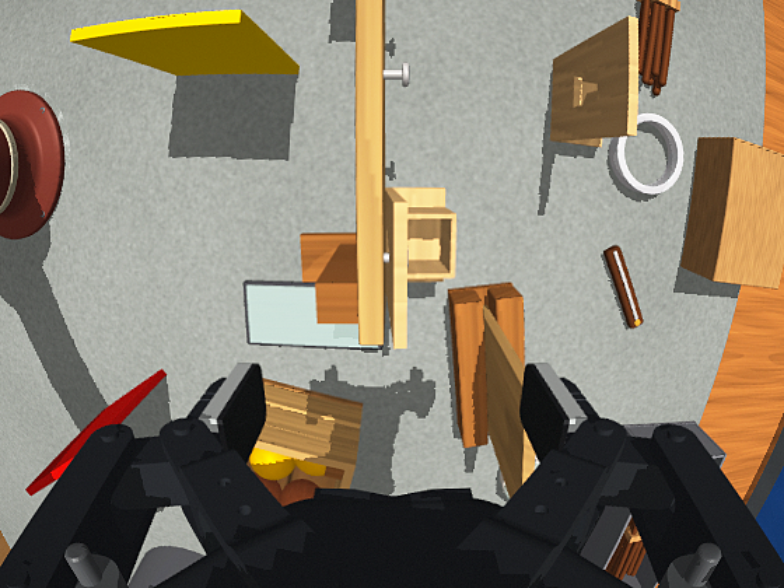

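Holder B hangs on screw0 with the screw at the keyhole's top slot (view 387,258). Holder A has not moved; its top corners are as predicted.

Call:
servo_tool([
  {"slide":[27,26.3,0],"angular":[0,0,-0.5],"jaw":1},
  {"slide":[27,26.3,0],"angular":[0,0,-0.5],"jaw":1},
  {"slide":[27,26.3,0],"angular":[0,0,-0.5],"jaw":1},
  {"slide":[27,26.3,0],"angular":[0,0,-0.5],"jaw":1},
  {"slide":[27,26.3,0],"angular":[0,0,0],"jaw":1},
  {"slide":[26,26.1,0],"angular":[0,0,0],"jaw":1},
  {"slide":[0,0,-30],"angular":[0,0,0],"jaw":1},
  {"slide":[0,0,-30],"angular":[0,0,0],"jaw":1},
])

```text
t: 9.25
ee_pos: [670.6, 86.5, 263.2]
eef_rot: [0.693, 0.721, 0.0, -0.0]
ft_force: [-0.8, 0.0, -0.4]
opening: 85.2
grip_force: 0.0
```

```bash
python3 - <<'E'
from h import *
im,p=wrist("w4");print(p)
for n,X in [("A-back+",(664.3,130.1,170)),("A-front-",(675.8,41.2,170)),("A-back-",(667.8,41.2,170))]: print(n,proj("wrist",np.array(X),p))
crop(im,200,20,360,280,2.2,"w4.png")
E
```

```text
(array([670.61,  86.52, 263.25]), array([ 0.69,  0.72,  0.  , -0.  ]))
A-back+ [271.88 154.34]
A-front- [282.72 266.31]
A-back- [272.76 265.96]
```

View pics/w4.png

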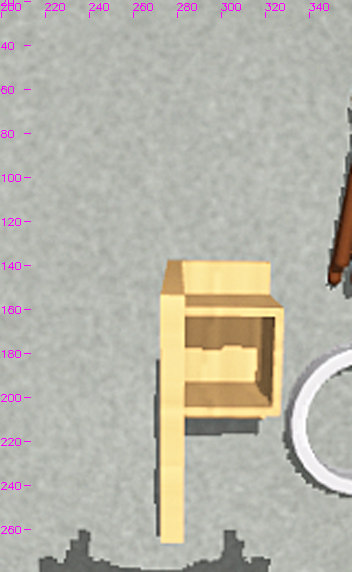

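Plate A sits where predicted (corners px (272.5,153) and (272.4,266.5)), centred between the fingers. Descend and grip.

Call:
servo_tool([
  {"slide":[0,0,-40],"angular":[0,0,0],"jaw":1},
  {"slide":[0,0,-40],"angular":[0,0,0],"jaw":1},
  {"slide":[0,0,-30],"angular":[0,0,0],"jaw":1},
  {"slide":[0,-0.5,-15],"angular":[0,0,0],"jaw":1},
  {"slide":[0,0,0],"angular":[0,0,0],"jaw":-1},
  {"slide":[0,0,0],"angular":[0,0,0],"jaw":-1},
  {"slide":[0,0,0],"angular":[0,0,0],"jaw":-1},
  {"slide":[0,0,0],"angular":[0,0,0],"jaw":-1},
])

```text
t: 10.3
ee_pos: [670.8, 85.3, 140.8]
eef_rot: [0.693, 0.721, 0.001, 0.001]
ft_force: [0.7, -0.2, 0.6]
opening: 12.0
grip_force: 0.0
```

Call:
servo_tool([
  {"slide":[0,0,0],"angular":[0,0,0],"jaw":-1},
  {"slide":[0,0,0],"angular":[0,0,0],"jaw":-1},
])

```text
t: 10.55
ee_pos: [670.3, 85.3, 140.3]
eef_rot: [0.693, 0.721, 0.0, 0.0]
ft_force: [-1.3, -0.4, 2.4]
opening: 7.3
grip_force: 52.4
```

Call:
servo_tool([
  {"slide":[0,0,25],"angular":[0,0,0],"jaw":-1},
  {"slide":[0,0,48],"angular":[0,0,0],"jaw":-1},
  {"slide":[-32,-5,0],"angular":[0,0,1],"jaw":-1},
  {"slide":[-33,-5,0],"angular":[0,0,1.2],"jaw":-1},
  {"slide":[-33,-5,0],"angular":[0,0,0],"jaw":-1},
  {"slide":[-32,-5,0],"angular":[0,0,0],"jaw":-1},
  {"slide":[0,0,0],"angular":[0,0,0],"jaw":-1},
  {"slide":[0,0,0],"angular":[0,0,0],"jaw":-1},
])

```text
t: 11.55
ee_pos: [541.1, 65.2, 212.9]
eef_rot: [0.679, 0.734, 0.001, 0.0]
ft_force: [-0.2, -0.2, -1.9]
opening: 7.5
grip_force: 51.8
```

```bash
python3 - <<'E'
from h import *
im,p=wrist("w5");print(p,observe()["opening"])
print(proj("wrist",np.array([500.3,62.6,150]),p))
crop(im,160,140,400,320,3.2,"w5.png")
E
```

```text
(array([541.1 ,  65.21, 212.86]), array([0.68, 0.73, 0.  , 0.  ])) 7.327768453340198
[217.3  224.58]
```

View pics/w5.png

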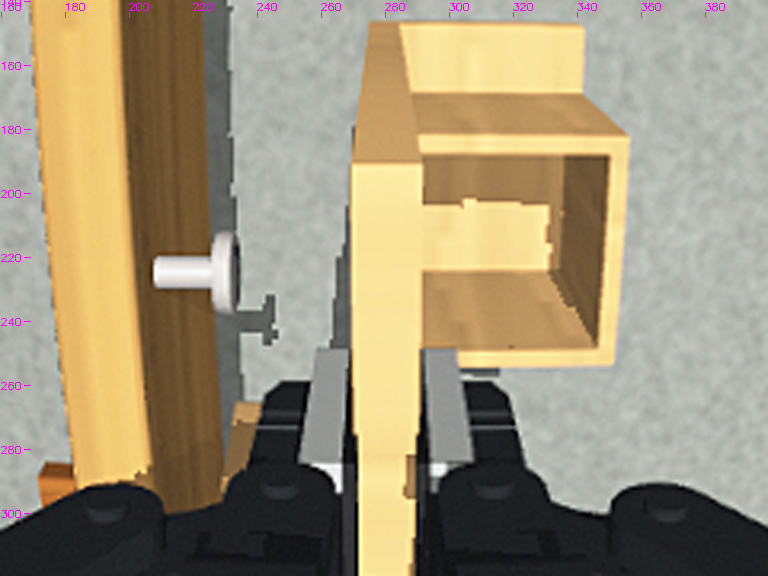

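```bash
python3 - <<'E'
from h import *
im,p=load("w5")
C=lambda x,y:(160+x/3.2-.35,140+y/3.2-.35)
w=lambda q,z:onz("wrist",q,z,p)
a,b=w(C(350,163),242.5),w(C(423,163),242.5);print("top end",a,b,np.hypot(*(a-b)))if 0 else print(a,b)
c,d=w(C(630,135),138.5),w(C(613,366),138.5);print("pocket",c,d)
yw=np.radians(4.2);ey=np.array([-np.sin(yw),np.cos(yw)]);ex=np.array([np.cos(yw),np.sin(yw)])
for m in((a+b)[:2]/2-45*ey,((c+d)/2)[:2]-53*ex):
    D=np.array([500.3,62.6])-m;print(m,D,D@ex,D@ey)
E
```

```text
[535.09 110.43 242.5 ] [543.14 111.04 242.5 ]
pocket [593.06  96.78 138.5 ] [597.    42.66 138.5 ]
[542.41  65.86] [-42.11  -3.26] -42.23404124712846 -0.16413139842803381
[542.17  65.84] [-41.87  -3.24] -41.99643952325781 -0.16457325031071152
```

Call:
servo_tool([
  {"slide":[-10,-0.8,0],"angular":[0,0,0],"jaw":-1},
  {"slide":[-10,-0.8,0],"angular":[0,0,0],"jaw":-1},
  {"slide":[-10,-0.8,0],"angular":[0,0,0],"jaw":-1},
  {"slide":[-11,-0.8,0],"angular":[0,0,0],"jaw":-1},
  {"slide":[0,0,0],"angular":[0,0,0],"jaw":-1},
  {"slide":[0,0,0],"angular":[0,0,0],"jaw":-1},
])

```text
t: 12.35
ee_pos: [499.6, 62.0, 213.0]
eef_rot: [0.679, 0.734, 0.0, 0.0]
ft_force: [0.6, 0.4, -1.7]
opening: 7.2
grip_force: 51.8
```

Call:
servo_tool([
  {"slide":[0,0,-5],"angular":[0,0,0],"jaw":-1},
  {"slide":[0,0,-5],"angular":[0,0,0],"jaw":-1},
  {"slide":[0,0,-5],"angular":[0,0,0],"jaw":-1},
  {"slide":[0,0,-5],"angular":[0,0,0],"jaw":-1},
  {"slide":[0,0,0],"angular":[0,0,0],"jaw":-1},
])

```text
t: 12.98
ee_pos: [499.0, 61.9, 192.2]
eef_rot: [0.679, 0.734, -0.0, -0.0]
ft_force: [-0.1, 0.6, -0.8]
opening: 7.5
grip_force: 51.7
```

Call:
servo_tool([
  {"slide":[0,0,-4],"angular":[0,0,0],"jaw":-1},
  {"slide":[0,0,-4],"angular":[0,0,0],"jaw":-1},
  {"slide":[0,0,-3],"angular":[0,0,0],"jaw":-1},
  {"slide":[0,0,-2],"angular":[0,0,0],"jaw":-1},
  {"slide":[0,0,0],"angular":[0,0,0],"jaw":-1},
])

```text
t: 13.6
ee_pos: [499.3, 62.0, 179.6]
eef_rot: [0.679, 0.734, -0.0, -0.0]
ft_force: [-0.5, -0.3, -1.4]
opening: 7.2
grip_force: 51.8
```

Call:
servo_tool([
  {"slide":[0,0,-1.6],"angular":[0,0,0],"jaw":-1},
  {"slide":[0,0,0],"angular":[0,0,0],"jaw":-1},
  {"slide":[0,0,0],"angular":[0,0,0],"jaw":0.2},
  {"slide":[0,0,0],"angular":[0,0,0],"jaw":0.2},
  {"slide":[0,0,0],"angular":[0,0,0],"jaw":0.2},
  {"slide":[0,0,50],"angular":[0,0,0],"jaw":1},
  {"slide":[0,0,50],"angular":[0,0,0],"jaw":1},
  {"slide":[0,0,50],"angular":[0,0,0],"jaw":1},
])

```text
t: 14.6
ee_pos: [499.1, 62.0, 329.8]
eef_rot: [0.679, 0.734, 0.0, -0.0]
ft_force: [1.1, 0.5, -0.9]
opening: 85.4
grip_force: 0.0
```

Call:
servo_tool([
  {"slide":[0,20,0],"angular":[0,0,-9],"jaw":1},
  {"slide":[0,20,0],"angular":[0,0,-9],"jaw":1},
  {"slide":[0,20,0],"angular":[0,0,-9],"jaw":1},
  {"slide":[0,20,0],"angular":[0,0,-9],"jaw":1},
  {"slide":[0,20,0],"angular":[0,0,-9],"jaw":1},
  {"slide":[0,20,0],"angular":[0,0,-9],"jaw":1},
  {"slide":[0,20,0],"angular":[0,0,-9],"jaw":1},
  {"slide":[0,20,0],"angular":[0,0,-9],"jaw":1},
])

```text
t: 15.6
ee_pos: [499.2, 222.7, 328.1]
eef_rot: [0.981, 0.192, -0.0, 0.0]
ft_force: [0.2, -0.1, 0.9]
opening: 85.0
grip_force: 0.0
```

Call:
servo_tool([
  {"slide":[-10,25,0],"angular":[0,0,-9],"jaw":1},
  {"slide":[-10,25,0],"angular":[0,0,-9],"jaw":1},
  {"slide":[0,25,0],"angular":[0,0,0],"jaw":1},
  {"slide":[0,0,0],"angular":[0,0,0],"jaw":1},
])

```text
t: 16.1
ee_pos: [478.2, 299.3, 327.9]
eef_rot: [0.999, 0.041, -0.0, -0.001]
ft_force: [-0.0, 0.8, -0.4]
opening: 85.5
grip_force: 0.0
```

```bash
python3 - <<'E'
from h import *
im,p=wrist("w6");print(p,observe()["qpos"])
crop(im,0,0,560,420,1.4,"w6.png")
E
```

```text
(array([478.2 , 299.26, 327.94]), array([ 1.  ,  0.04, -0.  , -0.  ])) [-0.43  0.41 -0.24  1.52  0.1   1.23 -2.19]
```

View pics/w6.png

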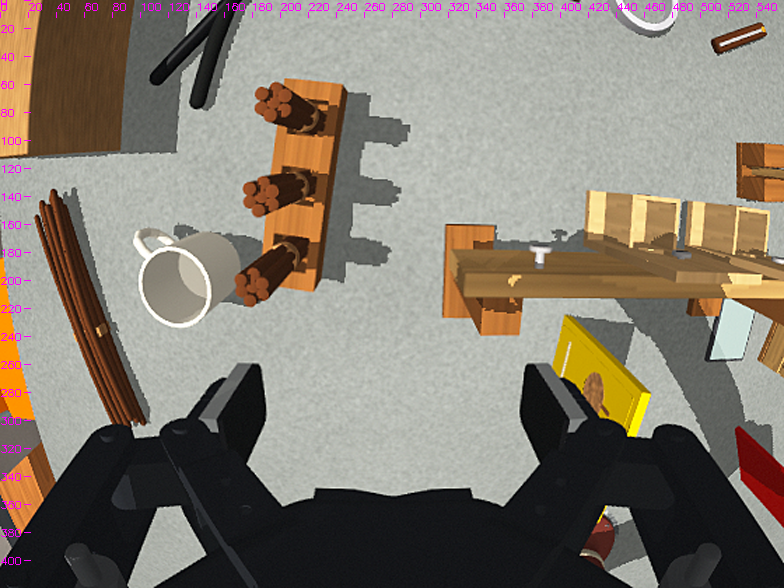

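The wrist view shows the bundle tops at view px (273,103), (263,195) and (252,287), and both holders on the rail at the right.

```bash
python3 - <<'E'
from h import *
im,p=load("w6")
for q in[(273,103),(263,195),(252,287)]:print(onz("wrist",(q[0]/1.4-.15,q[1]/1.4-.15),175,p))
# blob refinement: brown round ends
hsv=cv2.cvtColor(im,cv2.COLOR_RGB2HSV)
print([im[int(y/1.4),int(x/1.4)] for x,y in[(275,103),(273,95),(263,195),(252,287)]])
print("stand tl..",[onz("wrist",(x/1.4,y/1.4),50,p)[:2] for x,y in[(286,79),(346,86),(316,290)]])
E
```

```text
[585.28 386.75 175.  ]
[523.94 389.95 175.  ]
[459.94 396.76 175.  ]
[array([143,  74,  38], dtype=uint8), array([156,  82,  41], dtype=uint8), array([148,  80,  40], dtype=uint8), array([139,  77,  39], dtype=uint8)]
stand tl.. [array([622.93, 410.35]), array([617.85, 353.93]), array([423.36, 370.24])]
```

Call:
servo_tool([
  {"slide":[27,22,0],"angular":[0,0,0],"jaw":1},
  {"slide":[27,22,0],"angular":[0,0,0],"jaw":1},
  {"slide":[27,22,0],"angular":[0,0,0],"jaw":1},
  {"slide":[26,21.5,0],"angular":[0,0,0],"jaw":1},
  {"slide":[0,0,-30],"angular":[0,0,0],"jaw":1},
  {"slide":[0,0,-40],"angular":[0,0,0],"jaw":1},
  {"slide":[0,0,-40],"angular":[0,0,0],"jaw":1},
  {"slide":[0,0,0],"angular":[0,0,0],"jaw":1},
])

```text
t: 17.15
ee_pos: [585.5, 380.8, 214.2]
eef_rot: [0.999, 0.038, -0.003, 0.003]
ft_force: [0.8, 0.1, 0.2]
opening: 85.3
grip_force: 0.0
```

Call:
servo_tool([
  {"slide":[0,0,-40],"angular":[0,0,0],"jaw":1},
  {"slide":[0,0,-33],"angular":[0,0,0],"jaw":1},
  {"slide":[0,0,0],"angular":[0,0,0],"jaw":1},
  {"slide":[0,0,0],"angular":[0,0,0],"jaw":-1},
  {"slide":[0,0,0],"angular":[0,0,0],"jaw":-1},
  {"slide":[0,0,0],"angular":[0,0,0],"jaw":-1},
  {"slide":[0,0,0],"angular":[0,0,0],"jaw":-1},
  {"slide":[0,0,0],"angular":[0,0,0],"jaw":-1},
], squeeze=30)

```text
t: 18.15
ee_pos: [586.9, 385.5, 146.7]
eef_rot: [0.999, 0.039, 0.001, -0.001]
ft_force: [-0.0, 0.5, 5.2]
opening: 27.2
grip_force: 29.8
```

```bash
python3 - <<'E'
from h import *
f=lambda q,p,z:onz("wrist",(q[0]/1.4-.15,q[1]/1.4-.15),z,p)[:2]
im,p=load("w3")
print("B front corners",f((456,210),p,104.5),f((453,279),p,104.5),"top edge ends back/front",f((385,190),p,208.5),f((394,348),p,208.5),f((408,348),p,208.5))
im,p=load("w6")
print("A front corners",f((681,200),p,104.5),f((634,196),p,104.5))
yw=np.radians(4.2);ex=np.array([np.cos(yw),np.sin(yw)])
print("nominal pocket centres A",np.array([500.3,62.6])+26.5*ex,"B",np.array([509.6,-67.3])+26.5*ex,"front A",np.array([500.3,62.6])+53*ex,"front B",np.array([509.6,-67.3])+53*ex)
im,p=load("w3");crop(im,250,125,340,260,4,"e1.png")
im,p=load("w6");crop(im,410,125,560,225,2.9,"e2.png")
a,b=cv2.imread("pics/e1.png"),cv2.imread("pics/e2.png");H=560
cv2.imwrite("pics/m2.png",np.hstack([cv2.copyMakeBorder(l,0,H-l.shape[0],0,4,0) for l in(a,b)]))
E
```

```text
B front corners [556.54 -33.57] [559.91 -90.86] top edge ends back/front [499.91 -15.61] [ 512.08 -111.27] [ 520.72 -110.65]
A front corners [552.94  40.22] [548.29  93.38]
nominal pocket centres A [526.73  64.54] B [536.03 -65.36] front A [553.16  66.48] front B [562.46 -63.42]
```

View pics/m2.png

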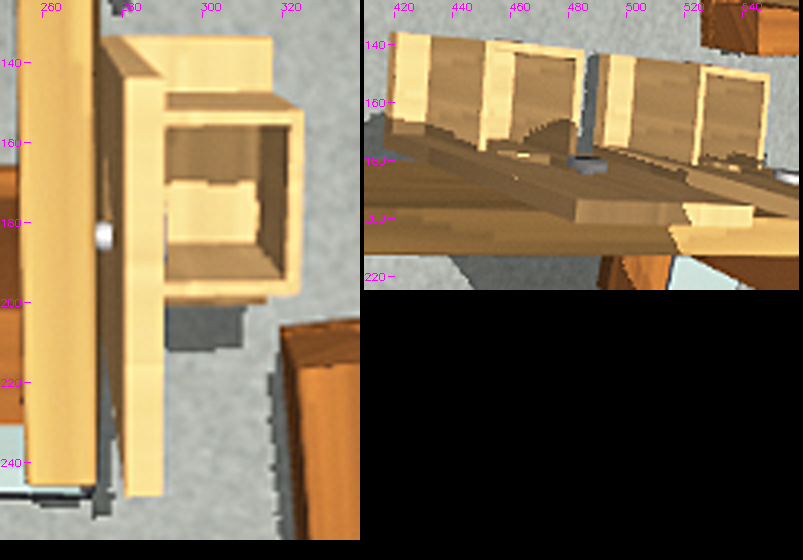

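Holder B hangs with its top tipped about 4° forward, from the screw slack: pocket mouth ~4 mm back, plate top ~4 mm forward. I'll insert the bundle along the tilted pocket axis.

Call:
servo_tool([
  {"slide":[0,0,30],"angular":[0,0,0],"jaw":-1},
  {"slide":[0,0,45],"angular":[0,0,0],"jaw":-1},
  {"slide":[0,0,48],"angular":[0,0,0],"jaw":-1},
  {"slide":[-5,-30,0],"angular":[0,0,0],"jaw":-1},
  {"slide":[-5,-40,0],"angular":[0,0,0],"jaw":-1},
  {"slide":[-5,-40,0],"angular":[0,0,0],"jaw":-1},
  {"slide":[-5,-40,0],"angular":[0,0,0],"jaw":-1},
  {"slide":[-5,-40,0],"angular":[0,0,0],"jaw":-1},
])

```text
t: 19.15
ee_pos: [560.5, 192.5, 267.2]
eef_rot: [0.999, 0.038, -0.001, 0.001]
ft_force: [1.4, 0.1, -1.5]
opening: 27.0
grip_force: 29.9
```

Call:
servo_tool([
  {"slide":[-5,-40,0],"angular":[-0.1,1.4,0],"jaw":-1},
  {"slide":[-5,-40,0],"angular":[-0.1,1.4,0],"jaw":-1},
  {"slide":[-8,-30,0],"angular":[-0.1,1.5,0],"jaw":-1},
  {"slide":[-8,-20,0],"angular":[0,0,0],"jaw":-1},
  {"slide":[0,0,0],"angular":[0,0,0],"jaw":-1},
  {"slide":[0,0,0],"angular":[0,0,0],"jaw":-1},
  {"slide":[0,0,0],"angular":[0,0,0],"jaw":-1},
])

```text
t: 20.02
ee_pos: [535.2, 66.4, 268.2]
eef_rot: [0.998, 0.04, -0.038, 0.001]
ft_force: [0.3, 0.2, -0.6]
opening: 26.9
grip_force: 29.9
```

```bash
python3 - <<'E'
from h import *
im,p=wrist("w7");print(p,R.from_quat(p[1]).as_matrix())
crop(im,180,130,400,300,3.5,"w7.png")
E
```

```text
(array([535.24,  66.42, 268.18]), array([ 1.  ,  0.04, -0.04,  0.  ])) [[ 0.99  0.08 -0.08]
 [ 0.08 -1.   -0.  ]
 [-0.08 -0.   -1.  ]]
```

View pics/w7.png

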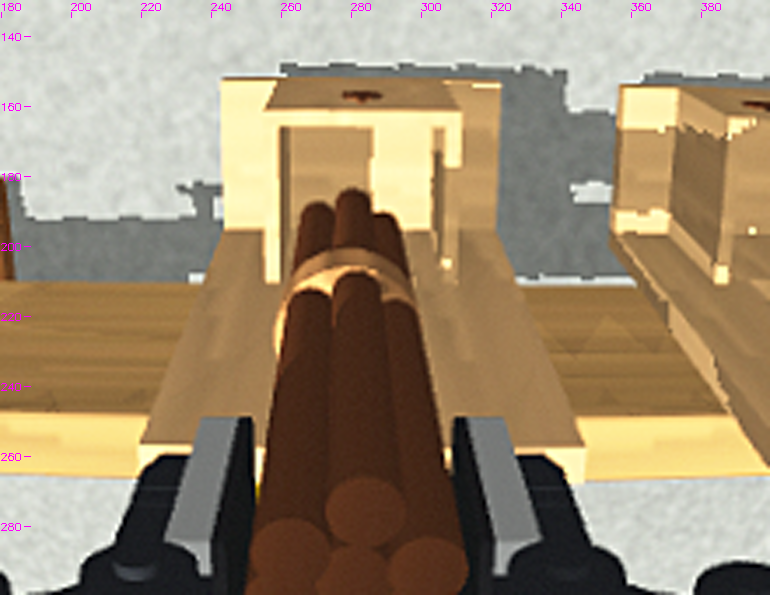

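The foot of the bundle sits above the pocket (px (280.6,190)). The pocket's middle is at px 283.7, so the tool must shift about 2.5 mm in -y. I'll check the numbers along x.

```bash
python3 - <<'E'
from h import *
im,p=load("w7")
C=lambda x,y:(180+x/3.5-.35,130+y/3.5-.35)
l,r=[onz("wrist",C(*q),104.5,p) for q in[(265,110),(462,110)]];m=(l+r)/2;ex=np.array([np.cos(.0733),np.sin(.0733)])
print("mouth front",l[:2],r[:2],"mouth centre",m[:2]-26.5*ex)
l,r=[onz("wrist",C(*q),208.5,p) for q in[(143,443),(583,446)]];print("plate top front",l[:2],r[:2],(l+r)[:2]/2)
z=R.from_quat(p[1]).as_matrix()[:,2];f=p[0]+136.7*z;print("foot",f,"predicted px foot front rim",proj("wrist",f+[14,1,0],p),"seen",C(352,188))
for b in (80,85):print("axis at travel",b,f+z*b)
E
```

```text
mouth front [551.09  92.3 ] [555.35  39.46] mouth centre [526.79  63.94]
plate top front [505.92 106.61] [512.15  19.41] [509.04  63.01]
foot [524.99  65.82 131.86] predicted px foot front rim [281.35 183.48] seen (280.22142857142853, 183.36428571428573)
axis at travel 80 [518.99  65.48  52.09]
axis at travel 85 [518.61  65.45  47.1 ]
```

Call:
servo_tool([
  {"slide":[1,-2,0],"angular":[0,0,0],"jaw":-1},
  {"slide":[-1.1,-0.1,-15],"angular":[0,0,0],"jaw":-1},
  {"slide":[-1.1,-0.1,-15],"angular":[0,0,0],"jaw":-1},
  {"slide":[-1.1,-0.1,-15],"angular":[0,0,0],"jaw":-1},
  {"slide":[-1.1,-0.1,-15],"angular":[0,0,0],"jaw":-1},
  {"slide":[-1.1,-0.1,-15],"angular":[0,0,0],"jaw":-1},
  {"slide":[0,0,0],"angular":[0,0,0],"jaw":-1},
])

```text
t: 20.95
ee_pos: [529.9, 61.8, 191.7]
eef_rot: [0.998, 0.039, -0.039, 0.001]
ft_force: [-0.5, 0.3, -0.5]
opening: 27.0
grip_force: 29.8
```

Call:
servo_tool([
  {"slide":[-0.2,0,-3],"angular":[0,0,0],"jaw":-1},
  {"slide":[0,0,-2],"angular":[0,0,0],"jaw":-1},
  {"slide":[0,0,0],"angular":[0,0,0],"jaw":-1},
])

```text
t: 21.32
ee_pos: [530.8, 62.0, 188.4]
eef_rot: [0.999, 0.039, -0.037, 0.001]
ft_force: [-0.7, 0.1, -1.2]
opening: 26.8
grip_force: 29.8
```

Call:
servo_tool([
  {"slide":[-0.1,0,-1.5],"angular":[0,0,0],"jaw":-1},
  {"slide":[-0.1,0,-1.5],"angular":[0,0,0],"jaw":-1},
  {"slide":[0,0,0],"angular":[0,0,0],"jaw":-1},
  {"slide":[0,0,0],"angular":[0,0,0],"jaw":-1},
])

```text
t: 21.82
ee_pos: [530.5, 62.0, 185.2]
eef_rot: [0.999, 0.039, -0.038, 0.001]
ft_force: [-0.3, 0.3, -0.8]
opening: 26.9
grip_force: 29.8
```

Call:
servo_tool([
  {"slide":[0,0,-1],"angular":[0,0,0],"jaw":-1},
  {"slide":[0,0,0],"angular":[0,0,0],"jaw":-1},
  {"slide":[0,0,0],"angular":[0,0,0],"jaw":-1},
])

```text
t: 22.2
ee_pos: [530.5, 62.0, 184.2]
eef_rot: [0.999, 0.039, -0.038, 0.001]
ft_force: [-0.9, -0.3, -1.3]
opening: 27.0
grip_force: 29.8
```

Call:
servo_tool([
  {"slide":[0,0,-1],"angular":[0,0,0],"jaw":-1},
  {"slide":[0,0,0],"angular":[0,0,0],"jaw":-1},
  {"slide":[0,0,0],"angular":[0,0,0],"jaw":-0.1},
  {"slide":[0,0,0],"angular":[0,0,0],"jaw":0},
  {"slide":[0,0,0],"angular":[0,0,0],"jaw":0.2},
  {"slide":[0,0,0],"angular":[0,0,0],"jaw":0.2},
  {"slide":[1,0,15],"angular":[0,0,0],"jaw":0.2},
  {"slide":[3,0,40],"angular":[0,0,0],"jaw":0.5},
])

```text
t: 23.2
ee_pos: [533.4, 61.8, 238.0]
eef_rot: [0.998, 0.039, -0.04, 0.001]
ft_force: [1.5, -0.0, 0.1]
opening: 63.7
grip_force: 0.0
```

Call:
servo_tool([
  {"slide":[10,0,50],"angular":[0,-1.4,0],"jaw":1},
  {"slide":[0,20,40],"angular":[0,-1.4,0],"jaw":1},
  {"slide":[0,30,0],"angular":[0,-1.5,0],"jaw":1},
  {"slide":[0,0,0],"angular":[0,0,0],"jaw":1},
])

```text
t: 23.7
ee_pos: [543.7, 115.5, 330.0]
eef_rot: [0.999, 0.041, 0.001, 0.001]
ft_force: [0.0, -0.5, -0.7]
opening: 85.6
grip_force: 0.0
```

```bash
python3 - <<'E'
from h import *
im,p=wrist("w8");print(p)
crop(im,0,0,560,420,1,"w8.png")
ex=np.array([np.cos(.0733),np.sin(.0733)])
# predicted bundle top centre if in tilt
for X in[(531.5,64.5,211),(522,64,60)]:print(proj("wrist",np.array(X),p))
hsv=cv2.cvtColor(im,cv2.COLOR_RGB2HSV)
# bundle end faces: reference colour ~ (145,78,40)
m=(np.abs(im.astype(int)-[147,79,40]).max(2)<22).astype(np.uint8)
m=cv2.morphologyEx(m,cv2.MORPH_CLOSE,np.ones((5,5)))
n,_,st,ce=cv2.connectedComponentsWithStats(m)
for s,c in zip(st[1:],ce[1:]):
    if s[4]>60: print(s,c,onz("wrist",c,175,p)[:2],onz("wrist",c,212,p)[:2])
E
```

```text
(array([543.73, 115.53, 330.04]), array([1.  , 0.04, 0.  , 0.  ]))
[339.04 222.72]
[318.28 192.46]
[122   0  85   7 355] [166.12   2.08] [723.69 239.19] [710.24 224.65]
[214   0  73  17 489] [254.54   6.15] [718.46 153.73] [705.66 149.84]
[435 119  46  48 348] [446.93 138.99] [614.75 -44.55] [614.88 -23.72]
[486 141  23   7  64] [495.92 142.89] [ 620.78 -108.5 ] [620.16 -79.69]
[ 33 183  17  24 221] [ 41.52 194.51] [523.89 389.66] [535.35 356.36]
[ 154  217  131   27 2066] [227.01 230.52] [502.97 164.95] [517.04 159.66]
[363 219  37  16 358] [379.65 226.53] [518.93  14.19] [531.01  27.7 ]
[464 220  39  22 189] [482.81 231.25] [ 521.39 -114.94] [533.16 -85.33]
[ 37 234  17  22 188] [ 44.82 244.4 ] [461.09 395.61] [480.38 361.57]
[331 235  18   9  79] [337.   238.28] [503.54  56.26] [517.54  64.52]
[  0 248  34  70 455] [ 13.23 284.13] [389.04 478.55] [417.31 434.16]
[506 252  42  70 549] [524.18 295.85] [ 432.94 -226.14] [ 455.73 -182.67]
```

```bash
python3 - <<'E'
from h import *
im,p=load("w8")
sub=im[150:260:4,290:390:3].astype(int)
hsv=cv2.cvtColor(im,cv2.COLOR_RGB2HSV)
for y in range(150,262,5):
    print(y,"".join("#" if (v[2]<115 and v[1]>120 and v[0]<15) else ("b" if v[0]<12 and v[1]>150 else ".") for v in hsv[y,290:395:2]))
E
```

```text
150 .....................................................
155 .....................................................
160 .....................................................
165 .....................................................
170 .....................................................
175 .....................................................
180 .....................................................
185 ..........#######....................................
190 ..........####.....#.................................
195 .........###..#######................................
200 ..........#..###########.............................
205 ............##############...........................
210 .............###############.........................
215 ..............#################......................
220 ...............##################....................
225 ................################.....................
230 .................##############......................
235 ....................#b####.bb........................
240 ......................bbb............................
245 .....................................................
250 .....................................................
255 .....................................................
260 .....................................................
```

Bundle in A stands upright: its dark column runs from pocket px (315,190) to the top end at (338,230). Next bundle is at (523.9,389.8).

Call:
servo_tool([
  {"slide":[-3,39,0],"angular":[0,0,0],"jaw":1},
  {"slide":[-3,39,0],"angular":[0,0,0],"jaw":1},
  {"slide":[-3,39,0],"angular":[0,0,0],"jaw":1},
  {"slide":[-3,39,0],"angular":[0,0,0],"jaw":1},
  {"slide":[-3,39,0],"angular":[0,0,0],"jaw":1},
  {"slide":[-3,39,0],"angular":[0,0,0],"jaw":1},
  {"slide":[-1.8,40.3,0],"angular":[0,0,0],"jaw":1},
  {"slide":[0,0,0],"angular":[0,0,0],"jaw":1},
])

```text
t: 24.75
ee_pos: [523.3, 389.1, 327.0]
eef_rot: [0.999, 0.041, -0.001, 0.002]
ft_force: [0.2, -0.3, 0.2]
opening: 85.5
grip_force: 0.0
```

Call:
servo_tool([
  {"slide":[0,0,-40],"angular":[0,0,0],"jaw":1},
  {"slide":[0,0,-40],"angular":[0,0,0],"jaw":1},
  {"slide":[0,0,0],"angular":[0,0,0],"jaw":1},
  {"slide":[0,0,0],"angular":[0,0,0],"jaw":1},
])

```text
t: 25.25
ee_pos: [526.1, 385.8, 249.9]
eef_rot: [0.999, 0.038, 0.001, 0.002]
ft_force: [-1.0, 0.1, -0.3]
opening: 85.1
grip_force: 0.0
```

Call:
servo_tool([
  {"slide":[-2,3,-40],"angular":[0,0,0],"jaw":1},
  {"slide":[0,1,-40],"angular":[0,0,0],"jaw":1},
  {"slide":[0,0,-23],"angular":[0,0,0],"jaw":1},
  {"slide":[0,0,0],"angular":[0,0,0],"jaw":1},
  {"slide":[0,0,0],"angular":[0,0,0],"jaw":-1},
  {"slide":[0,0,0],"angular":[0,0,0],"jaw":-1},
  {"slide":[0,0,0],"angular":[0,0,0],"jaw":-1},
  {"slide":[0,0,0],"angular":[0,0,0],"jaw":-1},
])

```text
t: 26.25
ee_pos: [523.1, 391.1, 146.4]
eef_rot: [0.999, 0.039, 0.001, 0.002]
ft_force: [-1.5, 0.2, 3.5]
opening: 26.8
grip_force: 29.9
```

Call:
servo_tool([
  {"slide":[0,0,0],"angular":[0,0,0],"jaw":-1},
  {"slide":[0,0,0],"angular":[0,0,0],"jaw":-1},
])

```text
t: 26.5
ee_pos: [523.2, 391.1, 146.3]
eef_rot: [0.999, 0.038, 0.001, 0.002]
ft_force: [-0.3, -0.4, 5.0]
opening: 27.2
grip_force: 30.1
```

Call:
servo_tool([
  {"slide":[0,0,30],"angular":[0,0,0],"jaw":-1},
  {"slide":[0,0,45],"angular":[0,0,0],"jaw":-1},
  {"slide":[0,0,49],"angular":[0,0,0],"jaw":-1},
  {"slide":[22,-35,0],"angular":[0,0,0],"jaw":-1},
  {"slide":[22,-35,0],"angular":[0,0,0],"jaw":-1},
  {"slide":[22,-35,0],"angular":[0,0,0],"jaw":-1},
  {"slide":[22,-35,0],"angular":[0,0,0],"jaw":-1},
  {"slide":[3,-37,0],"angular":[0,0,0],"jaw":-1},
])

```text
t: 27.5
ee_pos: [614.4, 210.9, 267.4]
eef_rot: [0.999, 0.038, -0.001, 0.003]
ft_force: [0.2, 0.6, -1.3]
opening: 26.9
grip_force: 29.8
```

Call:
servo_tool([
  {"slide":[3,-37,0],"angular":[0,0,0],"jaw":-1},
  {"slide":[2,-37,0],"angular":[0,0,0],"jaw":-1},
  {"slide":[0,-37,0],"angular":[0,0,0],"jaw":-1},
  {"slide":[0,-37,0],"angular":[0,0,0],"jaw":-1},
  {"slide":[0,-37,0],"angular":[0,0,0],"jaw":-1},
  {"slide":[0,-37,0],"angular":[0,0,0],"jaw":-1},
  {"slide":[0,-30,0],"angular":[0,0,0],"jaw":-1},
  {"slide":[0,0,0],"angular":[0,0,0],"jaw":-1},
])

```text
t: 28.5
ee_pos: [617.7, -43.4, 267.9]
eef_rot: [0.999, 0.035, -0.002, 0.004]
ft_force: [0.9, 1.2, -1.0]
opening: 27.3
grip_force: 29.8
```

Call:
servo_tool([
  {"slide":[-24,-7.5,0],"angular":[-0.1,1.4,0],"jaw":-1},
  {"slide":[-24,-7.5,0],"angular":[-0.1,1.4,0],"jaw":-1},
  {"slide":[-24,-7.5,0],"angular":[-0.1,1.4,0],"jaw":-1},
  {"slide":[0,0,0],"angular":[0,0,0],"jaw":-1},
  {"slide":[0,0,0],"angular":[0,0,0],"jaw":-1},
])

```text
t: 29.12
ee_pos: [547.3, -60.0, 269.1]
eef_rot: [0.999, 0.039, -0.037, 0.003]
ft_force: [1.1, -0.1, -0.4]
opening: 27.0
grip_force: 29.8
```

```bash
python3 - <<'E'
from h import *
im,p=wrist("w9");print(p[0],R.from_quat(p[1]).as_matrix())
z=R.from_quat(p[1]).as_matrix()[:,2];f=p[0]+136.4*z;print("foot",f,proj("wrist",f+[14,1,0],p))
# expected pocket mouth front outer corners, seen in w7 relative to screw1
ds=np.array([509.6-500.3,-67.3-62.6])
for q in[(551.1,92.3),(555.35,39.46)]:print("corner",proj("wrist",np.r_[np.array(q)+ds,104.5],p))
for q in[(505.9,106.6),(512.15,19.4)]:print("plate top",proj("wrist",np.r_[np.array(q)+ds,208.5],p))
hsv=cv2.cvtColor(im,cv2.COLOR_RGB2HSV);g=cv2.cvtColor(im,cv2.COLOR_RGB2GRAY)
for y in range(145,262,4):
    print(y,"".join("#" if (v[2]<125 and v[1]>140 and v[0]<13) else str(min(9,v[2]//26)) if v[1]>70 else "." for v in hsv[y,225:345:2]))
E
```

```text
[547.28 -59.98 269.06] [[ 0.99  0.08 -0.07]
 [ 0.08 -1.   -0.01]
 [-0.07  0.   -1.  ]]
foot [537.37 -61.3  133.02] [281.34 183.54]
corner [257.96 164.32]
corner [313.91 164.23]
plate top [225.19 259.86]
plate top [349.68 260.03]
145 ..........................................................65
149 ............................................................
153 ............................................................
157 ..................76566666666666666666666667777777..........
161 .................955666666456666664656666666788888..........
165 .............................................88888..........
169 ...................4677777777777........978..77788..........
173 ...................4777777777777........958..77777..........
177 ...........879.....4687777777778........9559977777..........
181 ...........778.....4788888888889.......77558888888..........
185 ...........79......46777775###779.......95688787784.........
189 ...................466###5#####8........95677888875.........
193 ...................45#############5.....95687777775.........
197 ...........999999..4##
[... 378 characters left out ...]
666666698##################36666666666666666666662
225 666666666666666669####################6666656666666666666666
229 655556666666666669####################5666666666666666666666
233 666666666666666666#####################666666666666666666655
237 65666666666666666#########2############566666666666666666665
241 66566666666666666###############2######466666666666666666666
245 56666666666666665#######################66666666666666666666
249 5566665.......663#######################465.......6666666666
253 966666.......076########################362.......6666666666
257 66666........065#########################5.........666666666
261 01...........0.7#########################92............16...
```

Call:
servo_tool([
  {"slide":[-1.2,-4.7,0],"angular":[-0.2,0,0],"jaw":-1},
  {"slide":[-1.1,-0.1,-16],"angular":[0,0,0],"jaw":-1},
  {"slide":[-1.1,-0.1,-15],"angular":[0,0,0],"jaw":-1},
  {"slide":[-1.1,-0.1,-15],"angular":[0,0,0],"jaw":-1},
  {"slide":[-1.1,-0.1,-15],"angular":[0,0,0],"jaw":-1},
  {"slide":[-1.1,-0.1,-15],"angular":[0,0,0],"jaw":-1},
  {"slide":[-0.2,0,-3],"angular":[0,0,0],"jaw":-1},
  {"slide":[0,0,0],"angular":[0,0,0],"jaw":-1},
])

```text
t: 30.18
ee_pos: [539.9, -66.3, 190.2]
eef_rot: [0.999, 0.038, -0.037, 0.006]
ft_force: [0.2, 0.2, -1.0]
opening: 27.2
grip_force: 29.9
```

Call:
servo_tool([
  {"slide":[-0.2,0,-3],"angular":[0,0,0],"jaw":-1},
  {"slide":[0,0,-2],"angular":[0,0,0],"jaw":-1},
  {"slide":[0,0,0],"angular":[0,0,0],"jaw":-1},
  {"slide":[0,0,0],"angular":[0,0,0],"jaw":-1},
])

```text
t: 30.68
ee_pos: [539.6, -66.4, 185.3]
eef_rot: [0.999, 0.038, -0.037, 0.006]
ft_force: [-0.1, 0.4, -2.2]
opening: 27.2
grip_force: 29.9
```

Call:
servo_tool([
  {"slide":[0,0,-2],"angular":[0,0,0],"jaw":-1},
  {"slide":[0,0,0],"angular":[0,0,0],"jaw":-1},
  {"slide":[0,0,0],"angular":[0,0,0],"jaw":-0.1},
  {"slide":[0,0,0],"angular":[0,0,0],"jaw":0},
  {"slide":[0,0,0],"angular":[0,0,0],"jaw":0.2},
  {"slide":[0,0,0],"angular":[0,0,0],"jaw":0.2},
  {"slide":[1,0,15],"angular":[0,0,0],"jaw":0.2},
  {"slide":[3,0,40],"angular":[0,0,0],"jaw":0.5},
])

```text
t: 31.68
ee_pos: [542.4, -66.4, 238.0]
eef_rot: [0.998, 0.039, -0.039, 0.005]
ft_force: [1.0, -0.2, 0.6]
opening: 63.7
grip_force: 0.0
```

Call:
servo_tool([
  {"slide":[5,0,50],"angular":[-0.3,-1.4,0],"jaw":1},
  {"slide":[0,-20,45],"angular":[-0.3,-1.4,0],"jaw":1},
  {"slide":[0,-25,0],"angular":[0,-1.5,0],"jaw":1},
  {"slide":[0,0,0],"angular":[0,0,0],"jaw":1},
])

```text
t: 32.17
ee_pos: [548.1, -113.9, 334.6]
eef_rot: [0.999, 0.036, 0.001, 0.013]
ft_force: [-1.0, 0.2, -0.2]
opening: 85.5
grip_force: 0.0
```

```bash
python3 - <<'E'
from h import *
im,p=wrist("w10");print(p[0],p[1]);t=grab_frame("top");np.save("pics/top1.npy",t)
hsv=cv2.cvtColor(im,cv2.COLOR_RGB2HSV)
m=((hsv[...,2]<170)&(hsv[...,1]>120)&(hsv[...,0]<13)).astype(np.uint8)
for y in range(150,262,6):
    print(y,"".join("#" if v else "." for v in m[y,160:340:3]))
for X in[(531.5,64.5,212),(540.5,-65,212)]:print(proj("wrist",np.array(X),p))
# board top edge, expected corners
for X in[(609.5,-142.5,200),(636.6,-280,200)]:print("board corner",proj("wrist",np.array(X),p))
E
```

```text
[ 548.07 -113.86  334.6 ] [1.   0.04 0.   0.01]
150 ............................................................
156 ............................................................
162 ......................###..##...............................
168 ............................................................
174 ..........................##................................
180 ........................##..##..............................
186 .....................#######.#..............................
192 ...................#########................................
198 .................#########.#................................
204 ................###########.................................
210 ................#########...................................
216 ................#########...................................
222 ..................####......................................
228 ............................................................
234 ............................................................
240 ............................................................
246 ............................................................
252 ............................................................
258 ............................................................
[ 88.23 209.05]
[219.66 208.2 ]
board corner [315.8  131.81]
board corner [459.01 120.95]
```

Bundle B's top end is at px (222,212) against the predicted (220,208), so it stands in its pocket. Now for the board: turn the hand and take a numeric look from above.

Call:
servo_tool([
  {"slide":[7.5,-10,0],"angular":[1.5,0,9],"jaw":1},
  {"slide":[7.5,-10,0],"angular":[0,0,9.7],"jaw":1},
  {"slide":[7.5,-10,0],"angular":[0,0,9.7],"jaw":1},
  {"slide":[7.5,-10,0],"angular":[0,0,9.7],"jaw":1},
  {"slide":[7.5,-10,0],"angular":[0,0,9.7],"jaw":1},
  {"slide":[7.5,-10,0],"angular":[0,0,9.7],"jaw":1},
  {"slide":[7.5,-10,0],"angular":[0,0,9.7],"jaw":1},
  {"slide":[7.5,-10,0],"angular":[0,0,9.7],"jaw":1},
])

```text
t: 33.28
ee_pos: [609.0, -189.5, 332.4]
eef_rot: [0.756, 0.654, 0.001, -0.003]
ft_force: [-0.1, -0.5, 0.8]
opening: 85.0
grip_force: 0.0
```

Call:
servo_tool([
  {"slide":[7.5,-10,0],"angular":[0,0,9.7],"jaw":1},
  {"slide":[7.5,-7,0],"angular":[0,0,9.7],"jaw":1},
  {"slide":[0,0,0],"angular":[0,0,0],"jaw":1},
  {"slide":[0,0,0],"angular":[0,0,0],"jaw":1},
])

```text
t: 33.78
ee_pos: [623.5, -206.8, 332.8]
eef_rot: [0.639, 0.77, 0.001, -0.003]
ft_force: [0.6, 0.7, 0.5]
opening: 85.6
grip_force: 0.0
```

```bash
python3 - <<'E'
from h import *
im,p=wrist("w11");print(p[0],p[1],observe()["qpos"])
for X in[(609,-142,200),(637,-280,200)]:print("board corner",proj("wrist",np.array(X),p))
hsv=cv2.cvtColor(im,cv2.COLOR_RGB2HSV)
for y in range(110,300,6):
    print(y,"".join(chr(97+min(9,v[2]//26)) if v[1]>80 else str(v[2]//26) for v in hsv[y,225:345:2]))
E
```

```text
[ 623.55 -206.84  332.83] [ 0.64  0.77  0.   -0.  ] [ 0.6   0.62 -0.62  1.21  0.35  1.41  0.21]
board corner [275.85 122.62]
board corner [278.7  275.44]
110 44433333433777giiiiiihhiidhhhhdiiiiiihhii5667777777777767777
116 33333777777677giiiiiihhiidhhhdeiiiiiihhii5777776677777777777
122 33333777777777fiiiiiihhiiefffgdiiiiiihhii5777777676776776777
128 33437776677677fiiiiiihhigjjjjjgiiiiiihhii5777777777767777777
134 33277667677677giiiiiihhifjjjjjgiiiiiihhii7777777766777777667
140 77777766667776giiiiiihhiejjjjjgiiiiiihhii6677677777777777767
146 77777767777775eiiiiiihieejjjjjhiiiiiihhii7767677777777677677
152 776777776767773iiiiiihdeejjjjjhiiiiihhhii6777667777767777777
158 777767777776772ihiiiiddeejjjjjgiiiiihhhii6777777777667677777
164 767677766777772ihihiiddeejjjjjgihiiihhhih6667677777777777776
170 666677777776673iiihiddeeejjjjjgiiiiihhiih6777776677777777767
176 777777777677663iiihiedeeejjjjjgiiihihhiih6776677776776667777
182 667777777777773hiihideeeejiiijgiihhhhhiii6767766677666777777
188 777777777777775hiihideeeejijjjgiihhhhhiih7776777777777776766
194 777777767777677hiihfddeedjjiijfi
[... 433 characters left out ...]
767777777343333jjjjjg77777777766777766766666666676
242 6667777776776766766333333jjjjjh77666777677676767677667677676
248 7666677677766676666333334jjjjjh76777777667667666677676666677
254 6677666776777676667333337ijjjjh76667766765577666677667676666
260 7366676767777767777334347jjjjjg66777577778889988888866776767
266 3347766777767777777333377ijjjjh35656797888999999988897666667
272 3333335777667776767777533hjjjjh33476888985555555558998966766
278 334334333333334333333333333733433578833348888888888855987666
284 333333333333333333344333334333333476345448888888888888866666
290 333333333334333333333333333333433344454488888888888888886667
296 733333333333333333333333677666333633548888888888888888867666
```

```bash
python3 - <<'E'
from h import *
im,p=load("w11");g=cv2.cvtColor(im,cv2.COLOR_RGB2HSV)[...,2]
m=((g>228)&(cv2.cvtColor(im,cv2.COLOR_RGB2HSV)[...,1]>80)).astype(np.uint8);m[:,:265]=0;m[:,295:]=0;m[:118]=0;m[282:]=0
m=cv2.morphologyEx(m,cv2.MORPH_CLOSE,np.ones((3,3)))
n,l,st,ce=cv2.connectedComponentsWithStats(m);i=1+st[1:,4].argmax();print(st[i])
c=max(cv2.findContours((l==i).astype(np.uint8),0,2)[0],key=cv2.contourArea);r=cv2.boxPoints(cv2.minAreaRect(c));print(r)
W=[onz("wrist",q,200,p)[:2] for q in r];print(np.array(W),np.mean(W,0))
a=sorted(W,key=lambda v:v[1]);d=(a[2]+a[3]-a[0]-a[1])/2;print(np.hypot(*d),np.degrees(np.arctan2(-d[0],d[1])))
print("tool y az",np.degrees(np.arctan2(*R.from_quat(p[1]).as_matrix()[[1,0],1])))
E
```

```text
[ 271  123   14  151 1550]
[[271. 123.]
 [284. 123.]
 [284. 273.]
 [271. 273.]]
[[ 605.07 -143.04]
 [ 615.76 -141.07]
 [ 641.45 -276.49]
 [ 629.36 -278.78]] [ 622.91 -209.84]
137.86416122725657 10.443689791186694
tool y az 10.62600386205142
```

Call:
servo_tool([
  {"slide":[0.6,-3,0],"angular":[0,0,0],"jaw":1},
  {"slide":[0,0,-40],"angular":[0,0,0],"jaw":1},
  {"slide":[0,0,-40],"angular":[0,0,0],"jaw":1},
  {"slide":[0,0,-40],"angular":[0,0,0],"jaw":1},
  {"slide":[0,0,-30],"angular":[0,0,0],"jaw":1},
  {"slide":[0,0,-17],"angular":[0,0,0],"jaw":1},
  {"slide":[0,0,0],"angular":[0,0,0],"jaw":1},
  {"slide":[0,0,0],"angular":[0,0,0],"jaw":1},
])

```text
t: 34.83
ee_pos: [625.2, -211.4, 167.8]
eef_rot: [0.639, 0.77, 0.001, -0.001]
ft_force: [0.0, -0.2, -0.5]
opening: 85.0
grip_force: 0.0
```

Call:
servo_tool([
  {"slide":[0,0,0],"angular":[0,0,0],"jaw":-1},
  {"slide":[0,0,0],"angular":[0,0,0],"jaw":-1},
  {"slide":[0,0,0],"angular":[0,0,0],"jaw":-1},
  {"slide":[0,0,0],"angular":[0,0,0],"jaw":-1},
  {"slide":[0,0,0],"angular":[0,0,0],"jaw":-1},
  {"slide":[0,0,0],"angular":[0,0,0],"jaw":-1},
], squeeze=50)

```text
t: 35.58
ee_pos: [624.3, -211.5, 166.3]
eef_rot: [0.638, 0.77, 0.001, -0.002]
ft_force: [-0.4, 0.1, -0.0]
opening: 9.3
grip_force: 49.0
```

Call:
servo_tool([
  {"slide":[0,0,20],"angular":[0,0,0],"jaw":-1},
  {"slide":[0,0,30],"angular":[0,0,0],"jaw":-1},
  {"slide":[0,0,30],"angular":[0,0,0],"jaw":-1},
  {"slide":[0,0,20],"angular":[0,0,0],"jaw":-1},
  {"slide":[0,0,0],"angular":[0,0,0],"jaw":-1},
])

```text
t: 36.2
ee_pos: [624.8, -211.2, 267.3]
eef_rot: [0.638, 0.77, 0.001, -0.001]
ft_force: [0.1, 0.1, -2.5]
opening: 9.3
grip_force: 49.0
```

Call:
servo_tool([
  {"slide":[-5,-27,0],"angular":[0,0,-3.4],"jaw":-1},
  {"slide":[-6,-27,0],"angular":[0,0,-3.4],"jaw":-1},
  {"slide":[-6,-27,0],"angular":[0,0,-3.4],"jaw":-1},
  {"slide":[-6,-27,0],"angular":[0,0,-3.4],"jaw":-1},
  {"slide":[-6,-27,0],"angular":[0,0,-3.4],"jaw":-1},
  {"slide":[-6,-27,0],"angular":[0,0,-3.6],"jaw":-1},
  {"slide":[0,0,0],"angular":[0,0,0],"jaw":-1},
  {"slide":[0,0,0],"angular":[0,0,0],"jaw":-1},
])

```text
t: 37.2
ee_pos: [589.5, -372.5, 266.2]
eef_rot: [0.766, 0.643, 0.002, -0.002]
ft_force: [0.8, 0.2, -1.7]
opening: 9.4
grip_force: 48.9
```

```bash
python3 - <<'E'
from h import *
im,p=wrist("w12");print(p[0],p[1])
print("tool y az",np.degrees(np.arctan2(*R.from_quat(p[1]).as_matrix()[[1,0],1])))
for X in[(487.0,-276.8,120),(452.6,-472.15,120),(469.8,-374.5,120)]:print("crate",proj("wrist",np.array(X),p))
crop(im,0,60,400,400,1.9,"w12.png")
E
```

```text
[ 589.54 -372.49  266.15] [ 0.77  0.64  0.   -0.  ]
tool y az -9.913251506137563
crate [151.51 116.64]
crate [171.37 305.7 ]
crate [158.92 219.44]
```

View pics/w12.png

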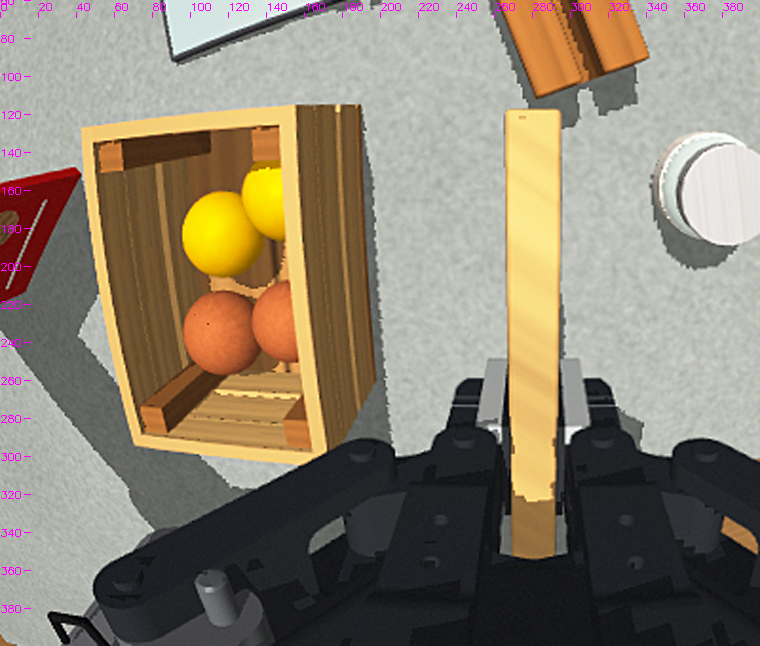

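The view shows the crate's front top edge from px (155.8,115) to (171.3,304.5). The board is held at px (266..295,118), running straight down to row ~353. The picture side faces right, towards the visitors.

```bash
python3 - <<'E'
from h import *
im,p=load("w12")
C=lambda x,y:(x/1.9-.25,60+y/1.9-.25)
w=lambda q,z:onz("wrist",C(*q),z,p)
a,b=w((298,105),120),w((327,465),120);d=a-b
print(a,b,"mid",(a+b)/2,np.hypot(*d[:2]),np.degrees(np.arctan2(-d[0],d[1])))
q=[w(v,299.9) for v in[(506,110),(562,110),(556,558),(512,558)]];print(np.array(q)[:,:2])
m=np.mean(q,0);d=(q[0]+q[1]-q[2]-q[3])/2;print("board mid",m,np.hypot(*d[:2]),np.degrees(np.arctan2(-d[0],d[1])))
t1=np.load("pics/top1.npy");ct=lambda x,y:(165+x/2.9-.33,120+y/2.9-.33)
E
```

```text
[ 492.33 -276.57  120.  ] [ 453.71 -470.66  120.  ] mid [ 473.02 -373.62  120.  ] 197.8997454912621 -11.254844508087173
[[ 598.54 -301.64]
 [ 608.09 -303.32]
 [ 591.65 -397.95]
 [ 581.83 -396.22]]
board mid [ 595.03 -349.78  299.9 ] 96.04511254975249 -9.936666183950852
```

```bash
python3 - <<'E'
from h import *
im,p=load("w12")
C=lambda x,y:(x/1.9-.25,60+y/1.9-.25)
w=lambda q,z:onz("wrist",C(*q),z,p)[:2]
cs=lambda x,y:(150+x/3.5-.4,130+y/3.5-.4)
def rep(n,a,b):
    d=a-b;print(n,a,b,(a+b)/2,np.hypot(*d),np.degrees(np.arctan2(-d[0],d[1])))
rep("wrist back",w((82,128),120),w((137,445),120))
rep("wrist side",w((82,128),120),w((297,105),120))
s=lambda q:onz("scene",cs(*q),120)[:2]
rep("scene front",s((207,152)),s((109,38)))
g=cv2.cvtColor(im,cv2.COLOR_RGB2GRAY).astype(float)
# sub-pixel front rim edge: steepest fall of brightness along rows
pts=[]
for y in range(125,295,6):
    x0=155.8+(y-115)*(171.3-155.8)/189.5
    x=np.arange(int(x0)-6,int(x0)+7);dg=np.diff(g[y-1:y+2,x].mean(0));k=dg.argmin();pts.append((x[k]+.5,y,dg[k]))
W=np.array([onz("wrist",q[:2],120,p)[:2] for q in pts if q[2]<-20]);print(len(W))
k,c=np.polyfit(W[:,1],W[:,0],1);r=W[:,0]-k*W[:,1]-c;ok=abs(r)<2;k,c=np.polyfit(W[ok,1],W[ok,0],1)
print("fit yaw",-np.degrees(np.arctan(k)),"x at y=-374:",k*-374+c,ok.sum())
E
```

```text
wrist back [ 354.81 -251.41] [ 320.36 -446.83] [ 337.59 -349.12] 198.4337475478094 -9.996149730035665
wrist side [ 354.81 -251.41] [ 491.81 -276.44] [ 423.31 -263.93] 139.27261238143285 79.64702339001185
scene front [ 489.58 -273.19] [ 450.22 -468.53] [ 469.9  -370.86] 199.27147833961638 -11.392905249644748
29
fit yaw -10.33208337112973 x at y=-374: 472.998643729477 29
```

Call:
servo_tool([
  {"slide":[-17,-3,-9],"angular":[-0.7,-3.7,-0.1],"jaw":-1},
  {"slide":[-17,-3,-9],"angular":[-0.7,-3.7,-0.1],"jaw":-1},
  {"slide":[-17,-3,-9],"angular":[-0.7,-3.7,-0.1],"jaw":-1},
  {"slide":[-17,-3,-9],"angular":[-0.6,-3.7,-0.1],"jaw":-1},
  {"slide":[0,0,0],"angular":[0,0,0],"jaw":-1},
  {"slide":[0,0,0],"angular":[0,0,0],"jaw":-1},
])

```text
t: 38.0
ee_pos: [523.1, -384.4, 231.4]
eef_rot: [0.761, 0.636, 0.085, 0.1]
ft_force: [-0.0, 0.0, -2.0]
opening: 9.8
grip_force: 49.8
```

```bash
cat > st.py <<'E'
from h import *
o=observe();Q=R.from_quat(o["eef_rot"]).as_matrix();y=np.radians(-10.35)
ex=np.array([np.cos(y),np.sin(y),0]);ey=np.array([-np.sin(y),np.cos(y),0])
up=-Q[:,2];print("pos",o["ee_pos"],"u,v",(o["ee_pos"]-[472.3,-374,0])@ex,(o["ee_pos"]-[472.3,-374,0])@ey)
print("tilt back deg",np.degrees(np.arcsin(-up@ex)),"roll",np.degrees(np.arcsin(up@ey)),"tool y az",np.degrees(np.arctan2(Q[1,1],Q[0,1])))
n=Q[:,1]*np.sign(Q[:,1]@ex);B=o["ee_pos"]-5*n-156.3*up;e=B+up*(120-B[2])/up[2]
print("foot back",B,"board back u at z120",(e-[472.3,-374,0])@ex,"F",o["ft_force"])
E
python3 st.py
```

```text
pos [ 523.1  -384.44  231.41] u,v 51.8499540511359 -1.1425272755654812
tilt back deg 15.09451159583623 roll -0.214485297060053 tool y az -10.24761089757737
foot back [ 558.5  -390.32   79.21] board back u at z120 76.7220028946029 F [-0.04  0.04 -1.95]
```

Call:
servo_tool([
  {"slide":[-10,1.8,-19],"angular":[0,0,0],"jaw":-1},
  {"slide":[-10,1.8,-19],"angular":[0,0,0],"jaw":-1},
  {"slide":[-10,1.8,-19],"angular":[0,0,0],"jaw":-1},
  {"slide":[-9.3,1.8,-17],"angular":[0,0,0],"jaw":-1},
  {"slide":[0,0,0],"angular":[0,0,0],"jaw":-1},
  {"slide":[0,0,0],"angular":[0,0,0],"jaw":-1},
])

```text
t: 38.75
ee_pos: [484.5, -378.1, 157.7]
eef_rot: [0.761, 0.636, 0.086, 0.101]
ft_force: [0.6, -0.1, -2.1]
opening: 9.5
grip_force: 49.8
```

```bash
python3 st.py
```

```text
pos [ 484.46 -378.09  157.66] u,v 12.694967603424596 -1.839032735298716
tilt back deg 15.170803527060386 roll -0.16382494772517434 tool y az -10.255680121387277
foot back [ 520.03 -384.14    5.5 ] board back u at z120 17.725033924349663 F [ 0.58 -0.05 -2.08]
```

Call:
servo_tool([
  {"slide":[-4,0.8,-3],"angular":[0,0,0],"jaw":-1},
  {"slide":[-4,0.8,0],"angular":[0,0,0],"jaw":-1},
  {"slide":[-4,0.7,0],"angular":[0,0,0],"jaw":-1},
  {"slide":[0,0,0],"angular":[0,0,0],"jaw":-1},
  {"slide":[0,0,0],"angular":[0,0,0],"jaw":-1},
])

```text
t: 39.38
ee_pos: [469.9, -376.0, 153.4]
eef_rot: [0.761, 0.635, 0.085, 0.099]
ft_force: [0.6, 1.0, -1.1]
opening: 9.2
grip_force: 49.7
```

Call:
servo_tool([
  {"slide":[-1,0.2,0],"angular":[0,0,0],"jaw":-1},
  {"slide":[-1,0.2,0],"angular":[0,0,0],"jaw":-1},
  {"slide":[0,0,0],"angular":[0,0,0],"jaw":-1},
])

```text
t: 39.75
ee_pos: [467.8, -375.5, 153.2]
eef_rot: [0.761, 0.635, 0.085, 0.099]
ft_force: [0.1, -0.1, -1.3]
opening: 9.1
grip_force: 49.8
```

Call:
servo_tool([
  {"slide":[-1,0.2,0],"angular":[0,0,0],"jaw":-1},
  {"slide":[0,0,0],"angular":[0,0,0],"jaw":-1},
  {"slide":[0,0,0],"angular":[0,0,0],"jaw":-1},
])

```text
t: 40.12
ee_pos: [467.2, -375.3, 153.3]
eef_rot: [0.761, 0.635, 0.085, 0.099]
ft_force: [1.1, 0.1, -2.0]
opening: 9.7
grip_force: 49.7
```

Call:
servo_tool([
  {"slide":[-1,0.2,0],"angular":[0,0,0],"jaw":-1},
  {"slide":[0,0,0],"angular":[0,0,0],"jaw":-1},
  {"slide":[0,0,0],"angular":[0,0,0],"jaw":-1},
])

```text
t: 40.5
ee_pos: [466.9, -375.2, 153.7]
eef_rot: [0.761, 0.635, 0.085, 0.1]
ft_force: [3.2, -1.0, -2.8]
opening: 9.3
grip_force: 49.5
```

```bash
python3 st.py
```

```text
pos [ 466.87 -375.23  153.65] u,v -5.121261590363659 -2.18824263551475
tilt back deg 15.090837764745498 roll -0.16363641793945155 tool y az -10.340260863906558
foot back [ 502.23 -381.24    1.44] board back u at z120 -1.2260399301251625 F [ 3.18 -1.01 -2.79]
```

Call:
servo_tool([
  {"slide":[0.3,0,-1],"angular":[0,0,0],"jaw":-1},
  {"slide":[0.3,0,-1],"angular":[0,0,0],"jaw":-1},
  {"slide":[0,0,0],"angular":[0,0,0],"jaw":-1},
  {"slide":[0,0,0],"angular":[0,0,0],"jaw":-1},
])

```text
t: 41.0
ee_pos: [467.3, -375.4, 152.1]
eef_rot: [0.761, 0.635, 0.085, 0.1]
ft_force: [1.9, -0.1, 4.8]
opening: 9.6
grip_force: 50.5
```

Call:
servo_tool([
  {"slide":[0.2,0,-0.8],"angular":[0,0,0],"jaw":-1},
  {"slide":[0,0,0],"angular":[0,0,0],"jaw":-1},
  {"slide":[0,0,0],"angular":[0,0,0],"jaw":-1},
])

```text
t: 41.38
ee_pos: [467.3, -375.5, 152.0]
eef_rot: [0.761, 0.635, 0.085, 0.1]
ft_force: [-0.7, 0.5, 9.5]
opening: 8.8
grip_force: 51.6
```

Call:
servo_tool([
  {"slide":[0,0,0.4],"angular":[0,0,0],"jaw":-0.8},
  {"slide":[0,0,0],"angular":[0,0,0],"jaw":-0.6},
  {"slide":[0,0,0],"angular":[0,0,0],"jaw":-0.4},
  {"slide":[0,0,0],"angular":[0,0,0],"jaw":-0.2},
  {"slide":[0,0,0],"angular":[0,0,0],"jaw":-0.1},
  {"slide":[0,0,0],"angular":[0,0,0],"jaw":-0.1},
])

```text
t: 42.12
ee_pos: [466.5, -375.0, 150.6]
eef_rot: [0.761, 0.635, 0.084, 0.099]
ft_force: [0.2, 0.2, 0.7]
opening: 38.1
grip_force: 0.0
```

Call:
servo_tool([
  {"slide":[-2.6,0.5,9.7],"angular":[0,0,0],"jaw":-0.1},
  {"slide":[-5.1,0.9,19.3],"angular":[0,0,0],"jaw":-0.1},
  {"slide":[-7.7,1.4,29],"angular":[0,0,0],"jaw":0.2},
  {"slide":[-10,2,38],"angular":[0,0,0],"jaw":0.2},
  {"slide":[0,0,50],"angular":[0.7,3.7,0],"jaw":0.2},
  {"slide":[0,0,20],"angular":[0.7,3.7,0],"jaw":0.2},
  {"slide":[20,40,0],"angular":[0.7,3.7,0],"jaw":0.2},
  {"slide":[40,40,0],"angular":[0.7,3.7,0],"jaw":0.2},
])

```text
t: 43.12
ee_pos: [500.5, -291.2, 318.3]
eef_rot: [0.77, 0.638, -0.0, -0.002]
ft_force: [0.8, -1.1, 0.3]
opening: 51.1
grip_force: 0.0
```

Call:
servo_tool([
  {"slide":[40,40,0],"angular":[0,0,0],"jaw":1},
  {"slide":[40,40,0],"angular":[0,0,0],"jaw":1},
  {"slide":[0,0,0],"angular":[0,0,0],"jaw":1},
  {"slide":[0,0,0],"angular":[0,0,0],"jaw":1},
])

```text
t: 43.62
ee_pos: [580.9, -210.8, 317.0]
eef_rot: [0.768, 0.64, 0.001, -0.002]
ft_force: [0.4, -1.3, 0.9]
opening: 85.4
grip_force: 0.0
```

```bash
python3 - <<'E'
from h import *
im,p=wrist("w13");print(p[0],p[1])
t=grab_frame("top");s=grab_frame("scene");np.save("pics/top2.npy",t);np.save("pics/scene2.npy",s)
# expected board pose
y=np.radians(-10.35);ex=np.array([np.cos(y),np.sin(y),0]);ey=np.array([-np.sin(y),np.cos(y),0]);th=np.radians(15)
E=np.array([471.1,-374,0]);up=-np.sin(th)*ex+np.cos(th)*np.array([0,0,1]);n=np.cos(th)*ex+np.sin(th)*np.array([0,0,1])
B=E+32.2*ex
for nm in("wrist","top","scene"):
    for k,X in(("top+",B+190*up+70*ey+10*n),("top-",B+190*up-70*ey+10*n),("mid",B+95*up+10*n),("foot+",B+70*ey+10*n),("foot-",B-70*ey+10*n)):
        q=proj(nm,X,p);I={"wrist":im,"top":t,"scene":s}[nm];x,yy=np.round(q).astype(int)
        print(nm,k,q,I[yy,x] if 0<=yy<420 and 0<=x<560 else None)
# bundle in the pockets, seen from the scene and top cameras
for nm,I in(("top",t),("scene",s)):
    for X in[(531,64.5,212),(540,-65,212),(528,64.5,150),(538,-65,150)]:
        q=np.round(proj(nm,np.array(X))).astype(int);print(nm,X,q,I[q[1]-1:q[1]+2,q[0]-1:q[0]+2].mean((0,1)))
E
```

```text
[ 580.89 -210.79  317.03] [ 0.77  0.64  0.   -0.  ]
wrist top+ [194.78 305.8 ] [255 226 132]
wrist top- [210.52 396.22] [31 31 33]
wrist mid [234.26 312.74] [44 42 46]
wrist foot+ [255.53 240.1 ] [173 171 155]
wrist foot- [258.24 316.41] [145 108  58]
top top+ [370.81 209.51] [101  46  40]
top top- [420.84 218.46] [86 73 60]
top mid [389.81 209.27] [34 33 33]
top foot+ [362.25 201.11] [103  46  37]
top foot- [406.69 209.06] [94 84 74]
scene top+ [203.18 149.54] [173 139  97]
scene top- [182.26 127.3 ] [157 154 144]
scene mid [189.54 164.03] [60 56 58]
scene foot+ [196.67 199.98] [147 138 122]
scene foot- [177.61 176.69] [138 129 115]
top (531, 64.5, 212) [237 189] [84.   48.11 27.56]
top (540, -65, 212) [284 185] [83.11 47.   27.11]
top (528, 64.5, 150) [238 193] [82.22 46.33 26.  ]
top (538, -65, 150) [284 190] [77.44 43.67 26.  ]
scene (531, 64.5, 212) [277 215] [110.78  72.33  51.78]
scene (540, -65, 212) [240 192] [111.33  70.89  51.67]
scene (528, 64.5, 150) [278 231] [84.44 56.78 42.56]
scene (538, -65, 150) [242 208] [81.33 54.   39.67]
```

```bash
python3 - <<'E'
from h import *
s=np.load("pics/scene2.npy")
I=s[120:215,150:235].astype(int);m=((I.max(2)<85)&(np.ptp(I,axis=2)<22)).astype(np.uint8)
m=cv2.morphologyEx(m,cv2.MORPH_CLOSE,np.ones((3,3)))
for r in range(0,95,4):print(120+r,"".join("#" if v else "." for v in m[r]))
y=np.radians(-10.35);ex=np.array([np.cos(y),np.sin(y),0]);ey=np.array([-np.sin(y),np.cos(y),0]);th=np.radians(15)
B=np.array([471.1,-374,0])+32.2*ex;up=-np.sin(th)*ex+np.cos(th)*np.array([0,0,1]);n=np.cos(th)*ex+np.sin(th)*np.array([0,0,1])
for a,b in((185,65),(185,-65),(5,65),(5,-65)):print(a,b,proj("scene",B+a*up+b*ey+10*n))
t=np.load("pics/top2.npy");I=t[185:240,340:450];h=cv2.cvtColor(I,cv2.COLOR_RGB2HSV)
for r in range(0,50,2):print(185+r,"".join("#" if v[2]<80 else "w" if v[2]>165 and v[1]>70 else "." for v in h[r,::1]))
E
```

```text
120 ....#######....#####################............#########............................
124 ....#######...###########........................####...#.........###................
128 ....##################............................###................................
132 ........############................................##...............................
136 ..............####................####...............................................
140 ...............####..............########............................................
144 .................................############........................................
148 .................................#....##########.....................................
152 ........................................###########..................................
156 ...............................##.......##########...................................
160 ...............................###......##########...................................
164 ...............................##################....................................
168 ................
[... 3324 characters left out ...]
##........
223 ........#...................................######....................###########.....##################......
225 .........#..................................######.....................#######.###....##################......
227 .........#..................................######.................##..##########.....##################......
229 .........#...................................#####.................#.############....###################......
231 .........#..................................######.....ww.....................##.....###################......
233 ............................................######...wwww...................####.....####################.....
```

```bash
python3 -c "
from station import env
print(env.sign_off())"
```

```text
the job is handed in; nothing more can be done
None
```

I hung both holders on their own screws, stood a bundle in each pocket, leaned the board against the crate, and handed in the job at about 44 s. Camera checks matched the expected poses; both holders hang about 4° forward from the screw slack, and no score was returned.

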